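# Check the spectacle cases at the glove station

### The arm

A 6-joint arm with a two-finger parallel gripper is mounted at the origin on the work surface. World frame = base frame: x ahead of the robot, y to its left, z up, the work surface at z = 0. Lengths are in m, angles in rad, forces in N, time in s.
With the tool pointing down it reaches from about 0.35 to 1 m from the base axis. Payload 7.1 kg.
Tool frame: the origin (TCP) lies midway between the tips of the shut fingers; the grasp point (between the pads) lies grip_depth behind it (grip_depth is the distance from the TCP to the grasp point, in m); z points along the fingers, y is the line along which they close (so a half turn about z gives the same grasp; the last joint's range is limited). The gripper opens to 85 mm and grips with 20 to 120 N. Pads are 22 mm wide; open, the fingers measure 114 mm over their backs; the gripper's body (76 mm by 85 mm) begins 54 mm behind the grasp point. The pads swing forward as they close: fully open they stand 13 mm farther back than shut.
Start: joints at [-1.237, 0.423, 1.63, -0, 1.089, -0.019], TCP at [0.216, -0.586, 0.207] pointing down, gripper open.
Joint ranges: [-3, 3], [-0.9, 2.11], [0.09, 2.58], [-1.31, 4.45], [0.11, 2.69], [-2.54, 2.54]. Speed limits (rad/s): [2.39, 2.39, 3.01, 3.14, 3.14, 3.14].

### API

Orientations are given as a unit quaternion [x, y, z, w].
In Python, from workcell import * gives the robot as it stands.
- The arm moves only by the tool step_arm, never from a script. Its arguments are lists of equal length, an entry for each row: "delta_pos": the shift along the tool's x, y, z scaled (see below), a list of three; "rot": the turn, a rotation vector about the tool's x, y, z scaled (see below), a list of three. In form: {"delta_pos": [[tx, ty, tz], ...], "rot": [[rx, ry, rz], ...]}. A call has 1 to 12 rows; each row is the pose to reach, as a shift and turn from the pose commanded when the call began, along the tool's axes at that moment, turning the shorter way round; what a row does not reach only later rows make up. The controller multiplies each number of a shift by 250 mm and each number of a turn by 360 degrees. A row lasts 1/12 s, in which the tool goes at most 41.7 mm and 7.16 degrees, less where a joint would pass 70% of its speed; a pose out of reach is approached as far as the arm can. A call with a number of a shift or a turn outside -1 to 1 is refused whole. A call with a gripper value outside its range is refused whole. "hand" is the closure, from 0 (fully open) to 1 (shut), set as the call begins (left out, the last holds). The fingers move at their own pace and stop on an object; "newtons" is the grip in N (left out, the last holds). Time passes only in rows, so rows that repeat a pose let the fingers close. It gives the time, the measured TCP pose, the force, the opening and the grip force at its end, in the units of the state.
- get_obs(): the state, without advancing time (a new reading comes with each control period).
- camera(name): name is "scene" or "top" or "wrist"; returns a dict with "pixels" (384x512x3 uint8, red, green, blue), "K" (3x3 intrinsics, pixels), "origin" and "orientation" of the camera in the world. Camera axes: x right, y down, z forward; pixel columns grow to the right and rows downward; lengths in m; the calibration is good to about 2 mm. A picture is of the moment at which its call begins. There is no depth.
- job_done(): hands the job in; it is judged then, once.
Trained networks look in a picture, given as the dict that the camera call returned (one of the last four; its "shot" number tells which), for a name from the list of things; names that differ only in an ending like _2 or _b are one class to them, and where a whole thing is asked for, a point or a joint stands for the part that bears it (a point fixed in the world has none). Each returns a list of dicts, best first, with "confidence" (0 to 1); they miss things now and then, are a little off and sometimes report something else, mostly with a low value. They report only what shows in the picture. A call takes as long as a camera call. They do not tell look-alikes from the thing itself.
- cut_out(picture, target): "mask" (384x512 bool, what is visible of it).
- tip_of(picture, target): "xyz" ([x, y, z] in m, in the coordinates of the camera as it stood for that picture, good to about 4 mm: a listed point, or the origin of a listed thing).
The state is a dict: "time_s": time; "q": joint angles; "dq": joint speeds; "joint_torque": joint torques, N m; "ee_pos": TCP position; "eef_rot": TCP orientation; "ft_force": force on the tool from outside, world axes, zero at the start; "torque": the same for the moment, N m; "finger_gap": finger opening in m; "finger_force": force on a finger pad.
Only numpy, scipy, OpenCV 4.12 (cv2) and the standard library are available. Lean on these libraries where they do the work, as an engineer would, in place of code of your own. Each camera call takes 0.05 s, during which the arm holds its last target. There are 200 camera calls.

### The job

Check the two blue spectacle cases one after the other, starting with the one on the green mat: with the case lying in the middle of the mat, raise its lid about halfway by the yellow bar (a good lid falls shut when you let go, a stiff one stays up), then put it in the white tray if it swings freely or in the red tray if it is stiff. After that, set the waiting case from the dark pad flat in the middle of the mat, let go of it, and check and sort it the same way, so that both cases end lying flat in their trays with their lids shut. Do not tip the cases over, and leave the bottle, thermometer, mug and jar where they are.

Things in the scene. Friction and masses are not known exactly. Their poses are not given: they have to be found in the camera images.
- case_a: one of two identical blue spectacle cases, one free, one stiff. Origin = centre of underside. Base 54 mm deep (its x), 140 long (its y), 26 high; closed top at 38.5 mm. Hinge along the long +x edge, yellow bar on the lid near the -x edge, which faces the robot (yaw within 0.35 rad). 0.42-0.62 kg; grasp from above across the 54 mm. Starts shut, one on the green mat, one on the dark pad
- lid_a (a joint): lid angle of case_a, rad: 0 = shut, grows as the bar side rises, stop at 1.1. One case has a free lid (next to no friction; falls shut when let go at any angle), the other a stiff lid (about 0.04 N m of friction; stays where it is left, needs about 1.3 N up at the bar to raise and about 0.5 N down to shut)
- bar_a (a point): centre of the yellow pull bar of case_a: a round bar, 14 mm diameter, 42 mm long over its rounded ends, parallel to the hinge, on a central stem 14 mm wide. Shut, the centre is 54.5 mm above the case's underside, 16 mm above the lid's top face and 16 mm behind the case centre (towards its -x). It turns freely on its stem, so a hand holding it need not tilt as the lid swings
- hinge_a (a point): point on the hinge axis (parallel to the case's y) of case_a, midway along; 27 mm from the case centre to its +x, 26.5 mm above the underside; bar centre to axis: 43 mm level and 28 mm up when shut
- case_b: one of two identical blue spectacle cases, one free, one stiff. Origin = centre of underside. Base 54 mm deep (its x), 140 long (its y), 26 high; closed top at 38.5 mm. Hinge along the long +x edge, yellow bar on the lid near the -x edge, which faces the robot (yaw within 0.35 rad). 0.42-0.62 kg; grasp from above across the 54 mm. Starts shut, one on the green mat, one on the dark pad
- lid_b (a joint): lid angle of case_b, rad: 0 = shut, grows as the bar side rises, stop at 1.1. One case has a free lid (next to no friction; falls shut when let go at any angle), the other a stiff lid (about 0.04 N m of friction; stays where it is left, needs about 1.3 N up at the bar to raise and about 0.5 N down to shut)
- bar_b (a point): centre of the yellow pull bar of case_b: a round bar, 14 mm diameter, 42 mm long over its rounded ends, parallel to the hinge, on a central stem 14 mm wide. Shut, the centre is 54.5 mm above the case's underside, 16 mm above the lid's top face and 16 mm behind the case centre (towards its -x). It turns freely on its stem, so a hand holding it need not tilt as the lid swings
- hinge_b (a point): point on the hinge axis (parallel to the case's y) of case_b, midway along; 27 mm from the case centre to its +x, 26.5 mm above the underside; bar centre to axis: 43 mm level and 28 mm up when shut
- check_mat: green check mat, fixed, 110 mm (its x) by 190 mm (its y), 4 mm thick, origin = centre of its underside; yaw within 0.15 rad
- wait_pad: dark grey rubber waiting pad, fixed, 90 mm (its x) by 170 mm (its y), 4 mm thick, origin = centre of its underside; the second case waits here
- good_tray: white shallow open tray, fixed, 150 mm (its x) by 190 mm (its y), walls 4 mm thick and 22 mm high, floor 4 mm thick, origin = centre of its underside; yaw within 0.2 rad; for the case that swings freely
- reject_tray: red shallow open tray, fixed, 150 mm (its x) by 190 mm (its y), walls 4 mm thick and 22 mm high, floor 4 mm thick, origin = centre of its underside; yaw within 0.2 rad; for the stiff case
- pump_bottle: bystander: clear pump bottle, 54 mm wide, 158 mm high, loose, origin = centre of underside
- thermometer: bystander: white hand-held thermometer lying on the bench, 85 x 32 x 24 mm, loose, origin = centre of underside
- mug: bystander: blue mug, 76 mm wide, 90 mm high, loose, origin = centre of underside
- swab_jar: bystander: clear jar with green lid, 68 mm wide, 85 mm high, loose, origin = centre of underside
Mind the look-alikes: they are no part of the job. Leave any orange or turquoise look-alike of the case_a alone.

How it is judged:
On the way, in this order (a step that is already met when the one before it is completed fails the run):
1. while the other case still waits on the dark pad, one case lies flat in the middle of the mat and its lid is raised about halfway (past 0.4 rad) (((((horizontal distance between case_a and check_mat below 0.045 m and height (world z) of case_a below 0.012 m and angle between case_a's own z axis and vertical below 0.12 rad) and value of joint lid_a above 0.4 rad) and horizontal distance between case_b and wait_pad below 0.05 m) or (((horizontal distance between case_b and check_mat below 0.045 m and height (world z) of case_b below 0.012 m and angle between case_b's own z axis and vertical below 0.12 rad) and value of joint lid_b above 0.4 rad) and horizontal distance between case_a and wait_pad below 0.05 m))), for 0.1 s.
2. that case is sorted: the free one flat in the white tray or the stiff one flat in the red tray, lid shut, the other not yet on the mat ((((horizontal distance between case_a and good_tray below 0.055 m and height (world z) of case_a below 0.012 m and angle between case_a's own z axis and vertical below 0.12 rad and value of joint lid_a below 0.1 rad) and not (horizontal distance between case_b and check_mat below 0.045 m and height (world z) of case_b below 0.012 m and angle between case_b's own z axis and vertical below 0.12 rad)) or ((horizontal distance between case_b and reject_tray below 0.055 m and height (world z) of case_b below 0.012 m and angle between case_b's own z axis and vertical below 0.12 rad and value of joint lid_b below 0.1 rad) and not (horizontal distance between case_a and check_mat below 0.045 m and height (world z) of case_a below 0.012 m and angle between case_a's own z axis and vertical below 0.12 rad)))), for 0.1 s.
3. with the first case sorted, the other lies flat in the middle of the mat and its lid is raised about halfway (past 0.4 rad) ((((horizontal distance between case_a and good_tray below 0.055 m and height (world z) of case_a below 0.012 m and angle between case_a's own z axis and vertical below 0.12 rad and value of joint lid_a below 0.1 rad) and ((horizontal distance between case_b and check_mat below 0.045 m and height (world z) of case_b below 0.012 m and angle between case_b's own z axis and vertical below 0.12 rad) and value of joint lid_b above 0.4 rad)) or ((horizontal distance between case_b and reject_tray below 0.055 m and height (world z) of case_b below 0.012 m and angle between case_b's own z axis and vertical below 0.12 rad and value of joint lid_b below 0.1 rad) and ((horizontal distance between case_a and check_mat below 0.045 m and height (world z) of case_a below 0.012 m and angle between case_a's own z axis and vertical below 0.12 rad) and value of joint lid_a above 0.4 rad)))), for 0.1 s.
At the end, for the whole second after the job is handed in: The freely swinging case lies in the white tray and the stiff one in the red tray, each flat on the tray's floor (tilt under 0.12 rad, centre within 55 mm of the tray's centre), lid shut (under 0.1 rad), released and at rest (horizontal distance between case_a and good_tray below 0.055 m and height (world z) of each of case_a, case_b below 0.012 m and angle between each of case_a, case_b's own z axis and vertical below 0.12 rad and value of joint each of lid_a, lid_b below 0.1 rad and horizontal distance between case_b and reject_tray below 0.055 m and linear speed of each of case_a, case_b below 0.02 m/s); the robot touches nothing.
It fails at once if a case is tipped over (past 1 rad) (angle between any of case_a, case_b's own z axis and vertical above 1 rad).
It fails at once if the bottle, thermometer, mug or jar is moved more than 30 mm (distance of any of pump_bottle, thermometer, mug, swab_jar from where it was at the start of the episode above 0.03 m).
It also fails if it takes over 72 s, if anything falls off the work surface, if the arm or the gripper's body presses on something with over 40 N, if the wrist force passes 120 N, or if a joint passes its speed limit or range.

## Working session

There is one attempt and no reset: what is moved stays moved. The work goes in short steps, Python scripts to look and compute and a tool call to move; the robot and the scene stay as the last step left them, time stands still between calls to the robot, and variables do not carry over. Pictures are saved under pics/ and viewed, at most 10 in all, crops included, and the job is handed in when it is done.

Besides the shell and the picture viewer there is one more tool, called after ">>>" as name(argument=value, ...), one argument or row to a line, values as JSON. step_arm: Moves the arm, as the interface text tells. Shifts and turns lie within -1 to 1; 1 stands for 250 mm of shift or 360 degrees of turn. Its arguments: {"type":"object","properties":{"delta_pos":{"type":"array","items":{"type":"array","items":{"type":"number"}}},"rot":{"type":"array","items":{"type":"array","items":{"type":"number"}}},"hand":{"type":"number"},"newtons":{"type":"number"}},"required":["delta_pos","rot"]}

```bash
mkdir -p pics
cat > h.py <<'E'
from workcell import *
import numpy as np, cv2
from scipy.spatial.transform import Rotation as R
def w(c,p): return R.from_quat(c["orientation"]).apply(p)+np.array(c["origin"])
def plane(c,u,v,z):
    d=R.from_quat(c["orientation"]).apply(np.linalg.inv(c["K"])@[u,v,1.]); o=np.array(c["origin"])
    return o+d*(z-o[2])/d[2]
def px(c,p):
    q=c["K"]@R.from_quat(c["orientation"]).inv().apply(np.array(p)-c["origin"]); return q[:2]/q[2]
def save(c,n,crop=None,s=1):
    im=cv2.cvtColor(np.asarray(c["pixels"]),cv2.COLOR_RGB2BGR)
    if crop: a,b,e,f=crop; im=im[b:f,a:e]
    cv2.imwrite("pics/"+n,cv2.resize(im,None,fx=s,fy=s,interpolation=cv2.INTER_CUBIC))
def rect(c,m,z):
    cs,_=cv2.findContours(m.astype(np.uint8),cv2.RETR_EXTERNAL,cv2.CHAIN_APPROX_NONE)
    k=max(cs,key=cv2.contourArea)[:,0]
    P=np.array([plane(c,u,v,z)[:2] for u,v in k],np.float32)
    (x,y),(a,b),t=cv2.minAreaRect(P)
    if a>b: t-=90; a,b=b,a
    t=(t+90)%180-90
    return np.round([x,y,a,b,np.radians(t)],4)
E
cat > a.py <<'E'
from h import *
print({k:np.round(v,3) for k,v in get_obs().items()})
c=camera("top"); save(c,"top.png",s=1.5); print(c["K"],c["origin"],c["orientation"])
for n,z in [("case_a",.0425),("bar_a",.0585),("hinge_a",.03),("check_mat",.004),("wait_pad",.004),("good_tray",.022),("reject_tray",.022)]:
    for d in tip_of(c,n)[:5]: p=w(c,d["xyz"]); print(n,round(d["confidence"],2),p.round(3),px(c,p).round())
    if not "bar" in n and not "hinge" in n:
        for d in cut_out(c,n)[:4]: print("  cut",round(d["confidence"],2),d["mask"].sum(),rect(c,d["mask"],z))
for n in ["pump_bottle","thermometer","mug","swab_jar"]:
    for d in tip_of(c,n)[:2]: print(n,round(d["confidence"],2),w(c,d["xyz"]).round(3))
E
python3 a.py
```

```text
{'time_s': np.float64(0.0), 'q': array([-1.237,  0.424,  1.631,  0.   ,  1.089, -0.019]), 'dq': array([ 0.001,  0.001,  0.001,  0.001, -0.   , -0.   ]), 'joint_torque': array([-1.0000e-03, -5.5738e+01, -2.8174e+01, -0.0000e+00,  7.0000e-03,
        0.0000e+00]), 'ee_pos': array([ 0.216, -0.586,  0.207]), 'eef_rot': array([ 0.984,  0.175, -0.   , -0.001]), 'ft_force': array([ 0.83 ,  0.213, -0.494]), 'torque': array([ 0.023, -0.049,  0.021]), 'finger_force': np.float64(0.0), 'finger_gap': np.float64(0.085)}
[[495.42354011   0.         252.28778839]
 [  0.         495.42354011 191.08476905]
 [  0.           0.           1.        ]] [ 0.34425718 -0.01417911  1.40831204] [-0.69797208  0.71244343 -0.04896904  0.05349165]
case_a 0.97 [0.843 0.027 0.002] [239.  93.]
case_a 0.92 [0.668 0.274 0.006] [154. 152.]
case_a 0.8 [ 0.465 -0.031  0.007] [261. 220.]
case_a 0.75 [ 0.264 -0.313  0.001] [364. 290.]
case_a 0.56 [0.638 0.052 0.007] [231. 161.]
  cut 0.84 1192 [ 0.2682 -0.3126  0.0595  0.1482 -0.311 ]
  cut 0.83 1056 [0.6293 0.0504 0.0631 0.1407 0.2021]
  cut 0.82 1005 [ 0.4664 -0.03    0.0
[... 529 characters left out ...]
check_mat 0.69 [0.66  0.054 0.033] [230. 152.]
check_mat 0.63 [ 0.462 -0.028 -0.001] [260. 221.]
  cut 0.87 1465 [ 0.4599 -0.0305  0.1099  0.1871 -0.0378]
wait_pad 0.57 [0.644 0.06  0.   ] [229. 160.]
  cut 0.9 711 [0.6412 0.0598 0.0896 0.1729 0.0856]
good_tray 0.62 [ 0.454 -0.338  0.004] [370. 222.]
  cut 0.96 3682 [ 0.4534 -0.3374  0.153   0.193   0.0386]
  cut 0.21 1051 [0.6348 0.0519 0.0619 0.1429 0.2083]
reject_tray 0.64 [ 0.446  0.321 -0.001] [138. 230.]
  cut 0.68 3705 [0.4415 0.3178 0.1537 0.1968 0.1884]
pump_bottle 0.81 [ 0.786 -0.175  0.003]
pump_bottle 0.22 [ 0.656 -0.438  0.001]
mug 0.87 [ 0.659 -0.438  0.   ]
swab_jar 0.82 [0.659 0.427 0.005]
swab_jar 0.72 [ 0.494 -0.039  0.033]
```

View pics/top.png

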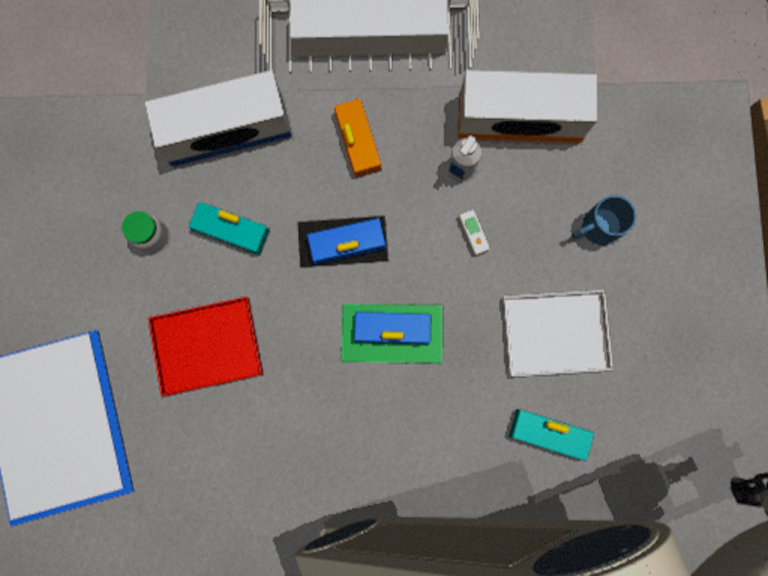

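The top picture shows two blue cases: on the green mat at (393,328) and on the dark pad at (347,240), both with the yellow bar towards the robot. The look-alikes, which I'll leave alone, are turquoise at (228,228) and (552,435) and orange at (357,137). I'll confirm the blue pair in a crop and refine the poses.

```bash
cat > b.py <<'E'
from h import *
import workcell
print([n for n in dir(workcell) if not n.startswith('_')]); print(getattr(workcell,'grip_depth',None))
c=camera("top"); save(c,"crop.png",(180,130,310,260),4.5)
hsv=cv2.cvtColor(np.asarray(c["pixels"]),cv2.COLOR_RGB2HSV)
yel=cv2.inRange(hsv,(20,140,110),(35,255,255)); blue=cv2.inRange(hsv,(104,120,80),(120,255,255))
for (a,b,e,f) in [(225,195,300,245),(195,135,262,182)]:
    for nm,m,z in [("bar",yel,.0585),("blue",blue|yel,.0425)]:
        k=np.zeros_like(m); k[b:f,a:e]=m[b:f,a:e]; print(nm,k.astype(bool).sum(),rect(c,k,z))
c=camera("scene")
for n in ["bar_a","hinge_a","case_a","check_mat","good_tray","reject_tray","wait_pad"]:
    for d in tip_of(c,n)[:5]: print(n,round(d["confidence"],2),w(c,d["xyz"]).round(3))
E
python3 b.py
```

```text
['MotionError', 'camera', 'cut_out', 'get_obs', 'grip_depth', 'job_done', 'tip_of']
0.0187
bar 61 [ 0.453  -0.0295  0.0109  0.0382 -0.0206]
blue 937 [ 0.4675 -0.0304  0.0532  0.1382 -0.0513]
bar 57 [0.6194 0.0488 0.0117 0.0377 0.2281]
blue 955 [0.6339 0.0523 0.0588 0.1409 0.2046]
bar_a 0.87 [0.62  0.043 0.056]
bar_a 0.8 [0.686 0.269 0.049]
bar_a 0.77 [ 0.448 -0.03   0.057]
bar_a 0.73 [ 0.28  -0.325  0.054]
bar_a 0.72 [0.834 0.038 0.055]
hinge_a 0.74 [ 0.498 -0.038  0.034]
hinge_a 0.63 [0.664 0.054 0.029]
hinge_a 0.61 [ 0.24  -0.308  0.028]
case_a 0.91 [ 0.467 -0.04   0.004]
case_a 0.9 [ 0.839  0.028 -0.001]
case_a 0.64 [0.634 0.05  0.001]
case_a 0.63 [0.665 0.272 0.001]
case_a 0.59 [ 0.268 -0.32   0.006]
check_mat 0.59 [ 0.457 -0.034  0.   ]
check_mat 0.24 [0.622 0.046 0.057]
good_tray 0.77 [ 0.454 -0.344 -0.   ]
reject_tray 0.84 [0.445 0.317 0.   ]
wait_pad 0.56 [ 0.636  0.058 -0.001]
wait_pad 0.35 [ 0.457 -0.033  0.001]
```

View pics/crop.png

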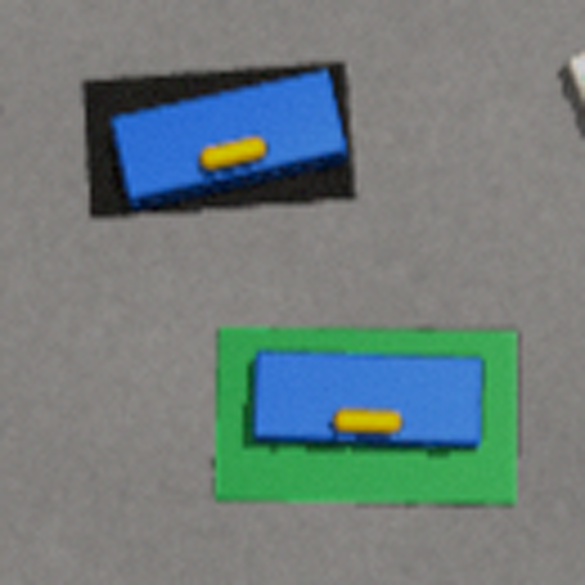

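The crop confirms that both cases on the mat and the pad are blue, with bars on the robot side. Turning the tool over and moving towards the mat.

```bash
cat > g.py <<'E'
import sys
from h import *
def go(x,y,z,yaw):
    o=get_obs(); r=R.from_quat(o["eef_rot"]); T=R.from_euler("z",np.pi/2+yaw)*R.from_euler("x",np.pi)
    print("t",round(float(o["time_s"]),2),"ee",np.round(o["ee_pos"],4),"F",np.round(o["ft_force"],1),"gap",round(float(o["finger_gap"]),4),
    "\n d",(r.inv().apply(np.array([x,y,z])-o["ee_pos"])/.25).round(3).tolist(),"rot",((r.inv()*T).as_rotvec()/2/np.pi).round(4).tolist())
if __name__=="__main__": go(*map(float,sys.argv[1:5]))
E
echo
```

```text
(no output)
```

>>> step_arm(
  delta_pos=[
    [0.908,-0.732,0],
    [0.908,-0.732,0],
    [0.908,-0.732,0],
    [0.908,-0.732,0],
    [0.908,-0.732,0],
    [0.908,-0.732,0],
    [0.908,-0.732,0],
    [0.908,-0.732,0],
    [0.908,-0.732,0],
    [0.908,-0.732,0],
    [0.908,-0.732,0],
  ],
  rot=[
    [0,0,-0.2],
    [0,0,-0.2],
    [0,0,-0.2],
    [0,0,-0.2],
    [0,0,-0.2],
    [0,0,-0.2],
    [0,0,-0.2],
    [0,0,-0.2],
    [0,0,-0.2],
    [0,0,-0.2],
    [0,0,-0.2],
  ],
  hand=0.4,
  newtons=30,
)

```text
time_s: 2.22
ee_pos: [0.3661, -0.336, 0.2075]
eef_rot: [0.691, 0.723, -0.0, 0.0]
ft_force: [0.3, -0.3, 0.8]
finger_gap: 0.0511
finger_force: 0.0
```

```bash
python3 g.py 0.452 -0.030 0.13 -0.04
```

```text
t 2.22 ee [ 0.3661 -0.336   0.2075] F [ 0.3 -0.3  0.8] gap 0.0511 
 d [1.208, 0.397, 0.31] rot [0.0, 0.0, 0.0134]
```

>>> step_arm(
  delta_pos=[
    [1,0.397,0.1],
    [1,0.397,0.1],
    [1,0.397,0.1],
    [1,0.397,0.1],
    [1,0.397,0.1],
    [1,0.397,0.1],
    [1,0.397,0.1],
    [1,0.397,0.1],
  ],
  rot=[
    [0,0,0.0134],
    [0,0,0.0134],
    [0,0,0.0134],
    [0,0,0.0134],
    [0,0,0.0134],
    [0,0,0.0134],
    [0,0,0.0134],
    [0,0,0.0134],
  ],
)

```text
time_s: 2.88
ee_pos: [0.4562, -0.0796, 0.1821]
eef_rot: [0.723, 0.691, 0.0, -0.0]
ft_force: [0.1, 0.4, -0.2]
finger_gap: 0.0516
finger_force: 0.0
```

```bash
python3 g.py 0.452 -0.030 0.13 -0.04
cat > c.py <<'E'
from h import *
c=camera("wrist"); save(c,"w1.png")
for n in ["bar_a","case_a","hinge_a"]:
    for d in tip_of(c,n)[:3]: p=w(c,d["xyz"]); print(n,round(d["confidence"],2),p.round(4),px(c,p).round())
hsv=cv2.cvtColor(np.asarray(c["pixels"]),cv2.COLOR_RGB2HSV)
for nm,m,z in [("bar",cv2.inRange(hsv,(20,140,110),(35,255,255)),.0585),("blue",cv2.inRange(hsv,(104,120,80),(120,255,255)),.0425)]:
    print(nm,rect(c,m,z))
E
python3 c.py
```

```text
t 2.88 ee [ 0.4562 -0.0796  0.1821] F [ 0.1  0.4 -0.2] gap 0.0516 
 d [0.197, -0.026, 0.209] rot [0.0, -0.0001, -0.0009]
bar_a 0.91 [0.6197 0.0508 0.0618] [455.   7.]
bar_a 0.66 [ 0.447  -0.0316  0.057 ] [247. 120.]
bar_a 0.61 [ 0.2856 -0.3235  0.0563] [128. 371.]
case_a 0.97 [6.348e-01 5.210e-02 5.000e-04] [434.  19.]
case_a 0.67 [ 0.4681 -0.0294  0.0017] [268. 111.]
hinge_a 0.66 [0.6621 0.0559 0.0313] [484.   6.]
hinge_a 0.65 [ 0.4948 -0.0316  0.0305] [296. 115.]
bar [0.6203 0.0429 0.0133 0.0311 0.2123]
blue [ 0.467  -0.0324  0.0527  0.1379 -0.0521]
```

View pics/w1.png

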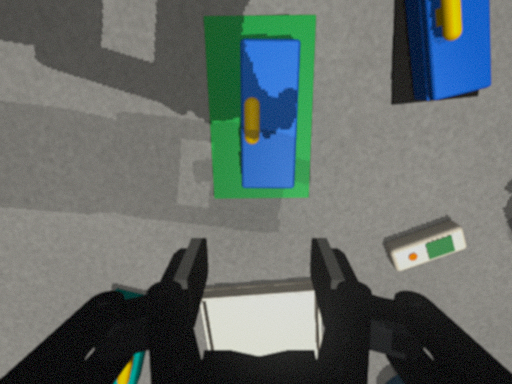

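The wrist picture shows the mat case with its bar at (252,120), which gives x≈0.451, y≈-0.031 and agrees with the top camera. Descending on the bar.

>>> step_arm(
  delta_pos=[
    [0.193,-0.03,0.1],
    [0.193,-0.03,0.2],
    [0.193,-0.03,0.3],
    [0.193,-0.03,0.4],
    [0.193,-0.03,0.47],
    [0.193,-0.03,0.51],
    [0.193,-0.03,0.527],
    [0.193,-0.03,0.527],
    [0.193,-0.03,0.527],
  ],
  rot=[
    [0,0,0],
    [0,0,0],
    [0,0,0],
    [0,0,0],
    [0,0,0],
    [0,0,0],
    [0,0,0],
    [0,0,0],
    [0,0,0],
  ],
)

```text
time_s: 3.83
ee_pos: [0.4505, -0.0347, 0.0512]
eef_rot: [0.723, 0.69, 0.0, 0.0]
ft_force: [-0.0, 0.3, -0.4]
finger_gap: 0.0512
finger_force: 0.0
```

>>> step_arm(
  delta_pos=[
    [0,0,0],
    [0,0,0],
    [0,0,0],
    [0,0,0],
    [0,0,0],
    [0,0,0],
  ],
  rot=[
    [0,0,0],
    [0,0,0],
    [0,0,0],
    [0,0,0],
    [0,0,0],
    [0,0,0],
  ],
  hand=1,
  newtons=20,
)

```text
time_s: 4.33
ee_pos: [0.4501, -0.0341, 0.0508]
eef_rot: [0.723, 0.691, 0.0, 0.0]
ft_force: [-0.1, 0.3, -0.4]
finger_gap: -0.0
finger_force: 0.0
```

```bash
cat > d.py <<'E'
import sys
from h import *
o=get_obs(); print(np.round(o["ee_pos"],4),o["finger_gap"])
a=camera("wrist"); b=camera("scene"); u,v=px(b,o["ee_pos"]).astype(int); print(u,v)
A=cv2.resize(np.asarray(a["pixels"])[130:340,130:400],(540,420)); 
u0=min(max(u-45,0),422); v0=min(max(v-35,0),314)
B=cv2.resize(np.asarray(b["pixels"])[v0:v0+70,u0:u0+90],(540,420),interpolation=cv2.INTER_CUBIC)
cv2.imwrite("pics/"+sys.argv[1],cv2.resize(cv2.cvtColor(np.hstack([A,B]),cv2.COLOR_RGB2BGR),(800,311)))
E
python3 d.py d1.png
```

```text
[ 0.4501 -0.0341  0.0508] -3.062806868412721e-05
269 175
```

View pics/d1.png

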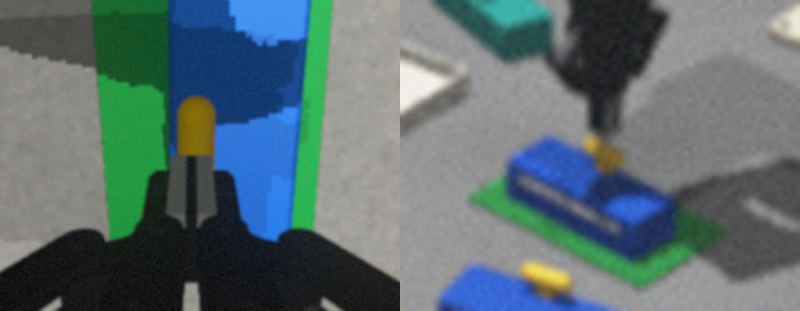

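The wrist half (left) shows shut fingers with the bar running beyond them at (195,125). I'll measure whether the miss is in y or in height.

```bash
cat > e.py <<'E'
from h import *
o=get_obs()
for n in ["wrist","scene","top"]:
    c=camera(n); print(n,c["origin"],"tcp px",px(c,o["ee_pos"]).round(),"bar exp px",px(c,[.451,-.031,.0585]).round())
    for d in tip_of(c,"bar_a")[:4]:
        p=w(c,d["xyz"])
        if np.linalg.norm(p[:2]-[.45,-.03])<.06: print(round(d["confidence"],2),p.round(4),px(c,p).round())
    if n=="wrist":
        hsv=cv2.cvtColor(np.asarray(c["pixels"]),cv2.COLOR_RGB2HSV); m=cv2.inRange(hsv,(18,120,60),(35,255,255)); ys,xs=np.nonzero(m)
        s=(xs>230)&(xs<290)&(ys>150)&(ys<280); ys,xs=ys[s],xs[s]; print("bar ext",xs.min(),xs.max(),ys.min(),ys.max())
        print(plane(c,xs.mean(),ys.min(),.0585))
E
python3 e.py
```

```text
wrist [0.45330978 0.046576   0.21786547] tcp px [260. 228.] bar exp px [261. 229.]
0.79 [ 0.4525 -0.0336  0.06  ] [264. 234.]
bar ext 251 274 196 236
[ 0.45241659 -0.011586    0.0585    ]
scene [1.58053523 0.84000372 0.93025579] tcp px [270. 175.] bar exp px [270. 174.]
0.93 [ 0.4517 -0.0277  0.0576] [271. 175.]
top [ 0.34425718 -0.01417911  1.40831204] tcp px [263. 224.] bar exp px [262. 224.]
```

```bash
python3 -c "
from h import *
c=camera('wrist'); save(c,'z1.png',(200,180,320,290),5); b=camera('scene'); save(b,'z2.png',(230,120,310,210),6)
A=cv2.imread('pics/z1.png');B=cv2.imread('pics/z2.png');h=540
cv2.imwrite('pics/z.png',cv2.resize(np.hstack([cv2.resize(A,(589,540)),cv2.resize(B,(480,540))]),(800,404)))
print(get_obs()['finger_gap'],get_obs()['ft_force'])"
```

```text
-0.0005568576940367045 [-0.67325687 -0.71300239 -0.31305244]
```

View pics/z.png

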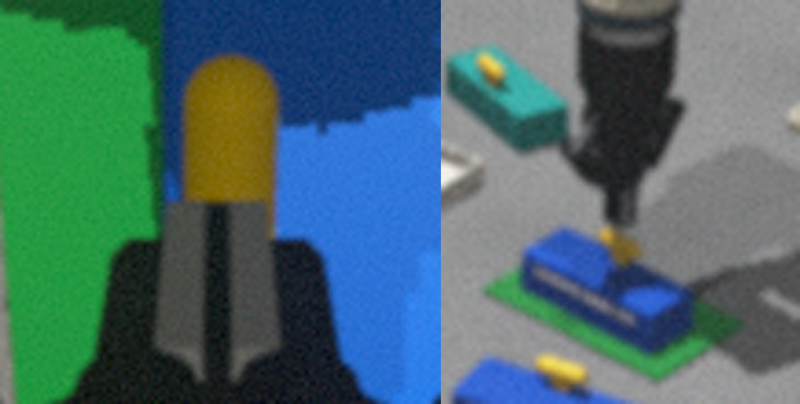

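Both views show the shut fingertips ending just above the bar, although the reported TCP is at bar height. So the real tips sit about 15 mm higher than reported. I'll measure the offset by a slow touch on the bar's top, whose height is known (0.0655).

>>> step_arm(
  delta_pos=[
    [0,0,0.004],
    [0,0,0.008],
    [0,0,0.012],
    [0,0,0.012],
  ],
  rot=[
    [0,0,0],
    [0,0,0],
    [0,0,0],
    [0,0,0],
  ],
)

```text
time_s: 5.17
ee_pos: [0.4498, -0.0341, 0.0473]
eef_rot: [0.723, 0.691, -0.0, -0.0]
ft_force: [0.3, 1.1, -1.0]
finger_gap: 0.0001
finger_force: 0.0
```

>>> step_arm(
  delta_pos=[
    [0,0,0.004],
    [0,0,0.008],
    [0,0,0.008],
  ],
  rot=[
    [0,0,0],
    [0,0,0],
    [0,0,0],
  ],
)

```text
time_s: 5.42
ee_pos: [0.4499, -0.0341, 0.0454]
eef_rot: [0.723, 0.691, -0.0, -0.0]
ft_force: [0.9, 0.2, 0.3]
finger_gap: -0.0001
finger_force: 0.0
```

>>> step_arm(
  delta_pos=[
    [0,0,0.004],
    [0,0,0.008],
    [0,0,0.008],
  ],
  rot=[
    [0,0,0],
    [0,0,0],
    [0,0,0],
  ],
)

```text
time_s: 5.67
ee_pos: [0.4499, -0.0341, 0.0434]
eef_rot: [0.723, 0.691, -0.0, -0.0]
ft_force: [-0.5, 0.4, 0.1]
finger_gap: -0.0001
finger_force: 0.0
```

>>> step_arm(
  delta_pos=[
    [0,0,0.004],
    [0,0,0.008],
    [0,0,0.008],
  ],
  rot=[
    [0,0,0],
    [0,0,0],
    [0,0,0],
  ],
)

```text
time_s: 5.92
ee_pos: [0.45, -0.0341, 0.0415]
eef_rot: [0.723, 0.691, 0.0, 0.0]
ft_force: [-0.6, -0.4, 0.5]
finger_gap: -0.0001
finger_force: 0.5
```

>>> step_arm(
  delta_pos=[
    [0,0,0.004],
    [0,0,0.008],
    [0,0,0.008],
  ],
  rot=[
    [0,0,0],
    [0,0,0],
    [0,0,0],
  ],
)

```text
time_s: 6.17
ee_pos: [0.4519, -0.0343, 0.041]
eef_rot: [0.723, 0.691, 0.001, 0.001]
ft_force: [-0.6, 1.3, 16.4]
finger_gap: -0.0001
finger_force: 8.8
```

```bash
python3 -c "
from h import *
o=get_obs();print(o['ee_pos'],o['ft_force'],o['finger_gap'])
c=camera('wrist'); save(c,'z1.png',(200,180,320,290),5); b=camera('scene'); save(b,'z2.png',(230,120,310,210),6)
A=cv2.imread('pics/z1.png');B=cv2.imread('pics/z2.png')
cv2.imwrite('pics/y.png',cv2.resize(np.hstack([cv2.resize(A,(589,540)),cv2.resize(B,(480,540))]),(800,404)))"
```

```text
[ 0.45192085 -0.03428207  0.04095938] [-0.59352864  1.32810208 16.38340649] -0.00014407845812251072
```

View pics/y.png

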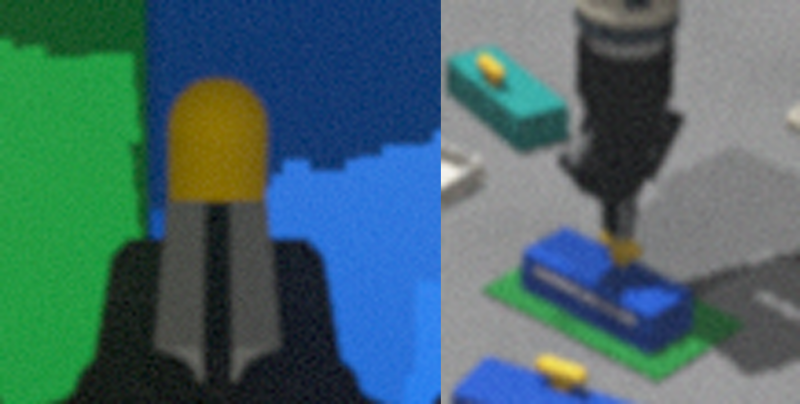

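The shut tips touch the bar's top at a reported z of 0.041, so the real tips are about 24 mm above the reported TCP; I'll use that offset throughout. Next, a check for a sideways offset from the finger pixels.

```bash
python3 -c "
from h import *
o=get_obs()
c=camera('wrist')
f=lambda X,Y:(200+X/441*120,180+Y/404*110)
for nm,X,Y,z in [('fingerfront',218,200,.0655),('L',166,200,.0655),('R',270,200,.0655),('barend',218,78,.0585),('barL',168,150,.06),('barR',268,150,.06)]:
  print(nm,plane(c,*f(X,Y),z).round(4))
print(o['ee_pos'],R.from_quat(o['eef_rot']).as_matrix().round(3).tolist())
print('cam rel tool',R.from_quat(o['eef_rot']).inv().apply(np.array(c['origin'])-o['ee_pos']).round(4))
"
```

```text
fingerfront [ 0.452  -0.0261  0.0655]
L [ 0.445  -0.0257  0.0655]
R [ 0.4591 -0.0264  0.0655]
barend [ 0.4528 -0.011   0.0585]
barL [ 0.4453 -0.0208  0.06  ]
barR [ 0.4592 -0.0215  0.06  ]
[ 0.45191864 -0.03427608  0.04097689] [[0.046, 0.999, 0.004], [0.999, -0.046, -0.0], [-0.0, 0.004, -1.0]]
cam rel tool [ 0.0807 -0.0003 -0.1672]
```

>>> step_arm(
  delta_pos=[
    [0,0,-0.04],
    [0,0,-0.1],
    [0,0,-0.1],
  ],
  rot=[
    [0,0,0],
    [0,0,0],
    [0,0,0],
  ],
)

```text
time_s: 6.57
ee_pos: [0.4512, -0.0342, 0.0664]
eef_rot: [0.723, 0.691, 0.001, 0.001]
ft_force: [0.3, 0.4, -0.1]
finger_gap: 0.0001
finger_force: 0.0
```

>>> step_arm(
  delta_pos=[
    [0,0,0],
    [0,0,0],
    [0,0,0],
    [0,0,0],
  ],
  rot=[
    [0,0,0],
    [0,0,0],
    [0,0,0],
    [0,0,0],
  ],
  hand=0.4,
)

```text
time_s: 6.9
ee_pos: [0.4495, -0.0341, 0.064]
eef_rot: [0.723, 0.691, -0.0, -0.0]
ft_force: [0.4, 0.1, -0.7]
finger_gap: 0.0484
finger_force: 0.0
```

```bash
python3 g.py 0.452 -0.032 0.026 -0.045
```

```text
t 6.9 ee [ 0.4495 -0.0341  0.064 ] F [ 0.4  0.1 -0.7] gap 0.0484 
 d [0.009, 0.01, 0.152] rot [-0.0002, -0.0, -0.0001]
```

>>> step_arm(
  delta_pos=[
    [0.015,0.01,0.05],
    [0.015,0.01,0.1],
    [0.015,0.01,0.14],
    [0.015,0.01,0.152],
    [0.015,0.01,0.152],
  ],
  rot=[
    [0,0,0],
    [0,0,0],
    [0,0,0],
    [0,0,0],
    [0,0,0],
  ],
)

```text
time_s: 7.32
ee_pos: [0.4516, -0.0304, 0.0255]
eef_rot: [0.723, 0.691, -0.001, -0.001]
ft_force: [-0.2, 0.0, -0.3]
finger_gap: 0.0513
finger_force: 0.0
```

>>> step_arm(
  delta_pos=[
    [0,0,0],
    [0,0,0],
    [0,0,0],
    [0,0,0],
    [0,0,0],
    [0,0,0],
  ],
  rot=[
    [0,0,0],
    [0,0,0],
    [0,0,0],
    [0,0,0],
    [0,0,0],
    [0,0,0],
  ],
  hand=1,
)

```text
time_s: 7.82
ee_pos: [0.4528, -0.0305, 0.0268]
eef_rot: [0.723, 0.691, 0.0, 0.0]
ft_force: [-0.0, -0.2, -0.2]
finger_gap: 0.0127
finger_force: 21.0
```

>>> step_arm(
  delta_pos=[
    [0,0.009,-0.012],
    [0,0.017,-0.023],
    [0,0.028,-0.034],
    [0,0.038,-0.043],
    [0,0.049,-0.052],
    [0,0.06,-0.06],
    [0,0.075,-0.069],
    [0,0.086,-0.074],
    [0,0.086,-0.074],
    [0,0.086,-0.074],
    [0,0.086,-0.074],
    [0,0.086,-0.074],
  ],
  rot=[
    [0,0,0],
    [0,0,0],
    [0,0,0],
    [0,0,0],
    [0,0,0],
    [0,0,0],
    [0,0,0],
    [0,0,0],
    [0,0,0],
    [0,0,0],
    [0,0,0],
    [0,0,0],
  ],
)

```text
time_s: 8.82
ee_pos: [0.4743, -0.0315, 0.0451]
eef_rot: [0.723, 0.691, 0.0, 0.0]
ft_force: [0.3, 0.2, -3.3]
finger_gap: 0.0132
finger_force: 22.3
```

```bash
cat > s.py <<'E'
from h import *
o=get_obs(); print(o["time_s"],np.round(o["ee_pos"],4),np.round(o["ft_force"],1),round(float(o["finger_gap"]),4))
for n in ["scene","top","wrist"]:
    c=camera(n)
    for t in ["bar_a","hinge_a","case_a"]:
        for d in tip_of(c,t)[:5]:
            p=w(c,d["xyz"])
            if np.linalg.norm(p[:2]-[.46,-.03])<.06: print(n,t,round(d["confidence"],2),p.round(4))
E
python3 s.py
```

```text
8.8167 [ 0.4743 -0.0315  0.0451] [ 0.3  0.2 -3.3] 0.0132
scene bar_a 0.67 [ 0.4749 -0.0289  0.0769]
scene hinge_a 0.61 [ 0.5098 -0.0338  0.0425]
scene case_a 0.63 [ 0.4834 -0.0396  0.009 ]
wrist bar_a 0.55 [ 0.4703 -0.0354  0.0792]
wrist hinge_a 0.9 [ 0.5078 -0.0311  0.0365]
wrist case_a 0.6 [ 0.4841 -0.0327  0.0087]
```

```bash
cat > v.py <<'E'
import sys
from h import *
c=camera('wrist'); b=camera('scene'); t=camera('top'); o=get_obs()
def cr(c,p,hw): 
    u,v=px(c,p).astype(int); u=min(max(u,hw),511-hw); v=min(max(v,hw),383-hw)
    return cv2.resize(cv2.cvtColor(np.asarray(c["pixels"]),cv2.COLOR_RGB2BGR)[v-hw:v+hw,u-hw:u+hw],(400,400),interpolation=cv2.INTER_CUBIC)
P=[float(a) for a in sys.argv[2:5]]
cv2.imwrite("pics/"+sys.argv[1],np.hstack([cr(c,P,100),cr(b,P,45)]))
print(px(c,P),px(b,P))
E
python3 v.py v1.png .47 -.03 .04
```

```text
[252.45189674 222.16074121] [266.94815265 180.52861914]
```

View pics/v1.png

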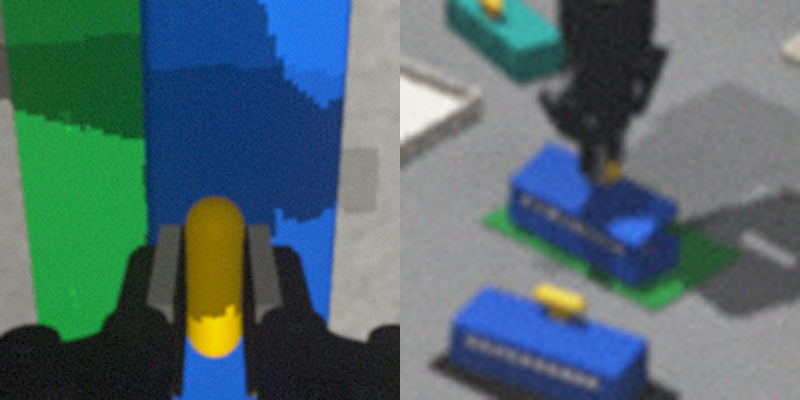

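The left half shows the bar held between the pads; the right half shows the case shifted towards +x, about 15-20 mm off the mat's middle. It's unclear how far the lid opened, so I'll get a better estimate with a silhouette fit.

```bash
cat > fit.py <<'E'
from h import *
import sys
from scipy.optimize import minimize
def box(x0,x1,z0,z1): return np.array([[x,y,z] for x in(x0,x1) for y in(-.07,.07) for z in(z0,z1)])
def verts(p):
    x,y,yaw,th,tilt,z0=p
    B=box(-.027,.027,0,.026); L=box(-.027,.027,.0265,.0385)
    h=np.array([.027,0,.0265]); L=R.from_euler("y",th).apply(L-h)+h   # +x stays, -x rises
    T=R.from_euler("z",yaw)*R.from_euler("y",tilt); g=np.array([.027,0,0])
    return [T.apply(Q-g)+R.from_euler("z",yaw).apply(g)+[x,y,z0] for Q in(B,L)]
def sil(c,p):
    m=np.zeros((384*4,512*4),np.uint8)
    for Q in verts(p):
        uv=np.array([px(c,q) for q in Q]); cv2.fillConvexPoly(m,cv2.convexHull((uv*4).round().astype(np.int32)),1)
    return cv2.resize(m.astype(np.float32),(512,384),interpolation=cv2.INTER_AREA)
def run(init,free,names=("scene","top","wrist")):
    cs=[]
    for n in names:
        c=camera(n); hsv=cv2.cvtColor(np.asarray(c["pixels"]),cv2.COLOR_RGB2HSV)
        b=cv2.inRange(hsv,(100,100,40),(124,255,255))>0; k=cv2.inRange(hsv,(18,100,40),(36,255,255))>0
        dark=(hsv[...,2]<62)&~b
        s0=sil(c,init)>0; roi=cv2.dilate(s0.astype(np.uint8),np.ones((25,25)))>0
        ig=cv2.dilate((dark|k).astype(np.uint8),np.ones((5,5)))>0
        cs.append((c,b.astype(float),roi&~ig))
    def cost(v):
        p=np.array(init,float); p[free]=v; return sum((np.abs(sil(c,p)-b)*wt).sum() for c,b,wt in cs)
    v0=np.array(init,float)[free]; st=np.array([.01,.01,.08,.3,.15,.008])[free]
    best=None
    for s in (1,-.6):
        S=np.vstack([v0]+[v0+s*np.eye(len(v0))[i]*st[i] for i in range(len(v0))])
        r=minimize(cost,v0,method="Nelder-Mead",options=dict(initial_simplex=S,maxfev=350,xatol=1e-4,fatol=.1))
        if best is None or r.fun<best.fun: best=r
    print(names,"free",free,best.x.round(4),"cost",round(best.fun,1)); return best.x
E
python3 - <<'E'
from fit import *
i=[.475,-.031,-.045,.4,0,.004]
run(i,[0,1,2,3]); run(i,[0,1,2,3,4]); run(i,[0,1,2,3,4,5]); run(i,[0,1,2,3,4],("scene","wrist"))
E
```

```text
('scene', 'top', 'wrist') free [0, 1, 2, 3] [ 0.4795 -0.0344 -0.0478  0.3169] cost 2361.2
('scene', 'top', 'wrist') free [0, 1, 2, 3, 4] [ 0.4824 -0.0346 -0.0482  0.6192 -0.1786] cost 2037.4
('scene', 'top', 'wrist') free [0, 1, 2, 3, 4, 5] [ 0.4816 -0.0347 -0.0504  0.4811 -0.1185  0.0055] cost 2125.1
('scene', 'wrist') free [0, 1, 2, 3, 4] [ 0.4824 -0.0345 -0.0471  0.5999 -0.1677] cost 1019.8
```

>>> step_arm(
  delta_pos=[
    [0,0,-0.01],
    [0,0,-0.02],
    [0,0,-0.03],
    [0,0,-0.03],
  ],
  rot=[
    [0,0,0],
    [0,0,0],
    [0,0,0],
    [0,0,0],
  ],
)

```text
time_s: 10.45
ee_pos: [0.4741, -0.0315, 0.053]
eef_rot: [0.723, 0.691, 0.0, 0.0]
ft_force: [-1.2, 0.3, -3.5]
finger_gap: 0.0129
finger_force: 23.7
```

```bash
python3 s.py
```

```text
10.45 [ 0.4741 -0.0315  0.053 ] [-1.2  0.3 -3.5] 0.0129
scene bar_a 0.56 [ 0.4735 -0.0302  0.0881]
scene hinge_a 0.63 [ 0.5067 -0.038   0.0507]
scene case_a 0.84 [ 0.484  -0.036   0.0087]
wrist bar_a 0.71 [ 0.4691 -0.0336  0.0868]
wrist hinge_a 0.95 [ 0.5067 -0.0302  0.0417]
wrist case_a 0.9 [ 0.4838 -0.0322  0.0096]
```

The hinge rose along with the bar, so the gripped bar keeps the lid level and the base hangs from it. The hand has to tilt with the lid. First I'll lower back to shut.

>>> step_arm(
  delta_pos=[
    [0,-0.01,0.03],
    [0,-0.03,0.045],
    [0,-0.05,0.06],
    [0,-0.065,0.075],
    [0,-0.078,0.088],
    [0,-0.086,0.1],
    [0,-0.086,0.105],
    [0,-0.086,0.105],
    [0,-0.086,0.105],
  ],
  rot=[
    [0,0,0],
    [0,0,0],
    [0,0,0],
    [0,0,0],
    [0,0,0],
    [0,0,0],
    [0,0,0],
    [0,0,0],
    [0,0,0],
  ],
)

```text
time_s: 11.8
ee_pos: [0.4533, -0.0306, 0.0265]
eef_rot: [0.723, 0.691, 0.0, 0.0]
ft_force: [2.5, 0.0, 1.3]
finger_gap: 0.013
finger_force: 21.1
```

```bash
python3 s.py
python3 - <<'E'
from fit import *
i=[.468,-.031,-.045,0.1,0,.004]
run(i,[0,1,2,3]); run(i,[0,1,2,3],("scene",))
import numpy as np
L=.0317
for th in np.arange(.05,.61,.05):
    a=.577+th; dx=.043-.0513*np.cos(a); dz=.0513*np.sin(a)-.028
    print(round(th,2),np.round([(dx-L*np.sin(th))/.25,(-dz-L+L*np.cos(th))/.25,th/2/np.pi],4))
E
```

```text
11.8 [ 0.4533 -0.0306  0.0265] [2.5 0.  1.3] 0.013
scene bar_a 0.5 [ 0.4539 -0.0293  0.0585]
scene hinge_a 0.65 [ 0.5045 -0.0357  0.0475]
scene case_a 0.88 [ 0.4802 -0.0386  0.0091]
wrist bar_a 0.62 [ 0.4492 -0.0318  0.0608]
wrist hinge_a 0.68 [ 0.5031 -0.0335  0.0417]
wrist case_a 0.64 [ 0.4838 -0.0341  0.0103]
('scene', 'top', 'wrist') free [0, 1, 2, 3] [ 0.475  -0.0342 -0.0481 -0.0314] cost 1854.2
('scene',) free [0, 1, 2, 3] [ 0.4678 -0.0391 -0.0659 -0.2328] cost 149.9
0.05 [-0.0005 -0.0086  0.008 ]
0.1 [-0.0006 -0.0172  0.0159]
0.15 [-0.0003 -0.0258  0.0239]
0.2 [ 0.0005 -0.0344  0.0318]
0.25 [ 0.0017 -0.0429  0.0398]
0.3 [ 0.0033 -0.0514  0.0477]
0.35 [ 0.0054 -0.0598  0.0557]
0.4 [ 0.0078 -0.0681  0.0637]
0.45 [ 0.0107 -0.0762  0.0716]
0.5 [ 0.0139 -0.0842  0.0796]
0.55 [ 0.0176 -0.092   0.0875]
0.6 [ 0.0217 -0.0996  0.0955]
```

```bash
python3 v.py v2.png .47 -.03 .03
```

```text
[289.83705081 228.58013165] [266.86452379 182.86750685]
```

View pics/v2.png

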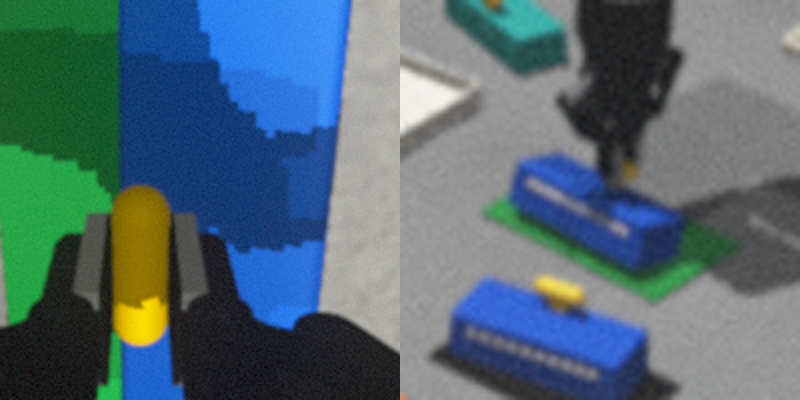

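The right half shows the case shut but tilted, with its hinge side up and hung between the pads; the left half shows the bar at its near edge. Releasing so it settles flat, then re-measuring.

>>> step_arm(
  delta_pos=[
    [0,0,0],
    [0,0,0],
    [0,0,0],
    [0,0,0],
    [0,0,0],
    [0,0,-0.15],
    [0,0,-0.3],
    [0,0,-0.4],
    [0,0,-0.4],
  ],
  rot=[
    [0,0,0],
    [0,0,0],
    [0,0,0],
    [0,0,0],
    [0,0,0],
    [0,0,0],
    [0,0,0],
    [0,0,0],
    [0,0,0],
  ],
  hand=0.4,
)

```text
time_s: 13.5
ee_pos: [0.4551, -0.0307, 0.1304]
eef_rot: [0.723, 0.691, 0.002, 0.002]
ft_force: [1.0, 0.2, 0.3]
finger_gap: 0.0514
finger_force: 0.0
```

```bash
python3 s.py
python3 - <<'E'
from fit import *
i=[.472,-.031,-.045,0.0,0,.004]
run(i,[0,1,2]); run(i,[0,1,2,3]);run(i,[0,1,2,3],("scene",)); run(i,[0,1,2],("top",))
run([.636,.052,.2,0,0,.004],[0,1,2],("scene","top"));
E
```

```text
13.5 [ 0.4551 -0.0307  0.1304] [1.  0.2 0.3] 0.0514
scene bar_a 0.86 [ 0.466  -0.0287  0.0576]
scene hinge_a 0.57 [ 0.5132 -0.0377  0.0333]
scene case_a 0.79 [ 0.4863 -0.0377  0.0025]
wrist bar_a 0.88 [ 0.4649 -0.0317  0.0603]
wrist hinge_a 0.69 [ 0.5098 -0.0331  0.029 ]
wrist case_a 0.96 [ 0.4828 -0.0339  0.0006]
('scene', 'top', 'wrist') free [0, 1, 2] [ 0.4837 -0.034  -0.0528] cost 1436.5
('scene', 'top', 'wrist') free [0, 1, 2, 3] [ 0.4837 -0.0341 -0.0487 -0.0916] cost 1265.9
('scene',) free [0, 1, 2, 3] [ 0.4799 -0.0353 -0.0729 -0.158 ] cost 174.6
('top',) free [0, 1, 2] [ 0.4353 -0.211   0.8617] cost 0.0
('scene', 'top') free [0, 1, 2] [0.6379 0.0541 0.1836] cost 245.2
```

It has settled flat and shut at (0.484,-0.034), inside the 45 mm limit. Regripping the bar.

```bash
python3 g.py 0.4675 -0.032 0.0275 -0.05
```

```text
t 14.6 ee [ 0.4527 -0.0305  0.1264] F [-0.2 -1.2 -0.3] gap 0.051 
 d [-0.003, 0.059, 0.395] rot [0.0, -0.0, 0.0007]
```

>>> step_arm(
  delta_pos=[
    [-0.003,0.059,0.1],
    [-0.003,0.059,0.25],
    [-0.003,0.059,0.35],
    [-0.003,0.059,0.395],
    [-0.003,0.059,0.395],
    [-0.003,0.059,0.395],
  ],
  rot=[
    [0,0,0],
    [0,0,0],
    [0,0,0],
    [0,0,0],
    [0,0,0],
    [0,0,0],
  ],
)

```text
time_s: 15.1
ee_pos: [0.467, -0.0319, 0.0272]
eef_rot: [0.723, 0.691, -0.0, -0.001]
ft_force: [0.3, -0.6, 0.3]
finger_gap: 0.0513
finger_force: 0.0
```

>>> step_arm(
  delta_pos=[
    [0,0,0],
    [0,0,0],
    [0,0,0],
    [0,0,0],
    [0,0,0],
  ],
  rot=[
    [0,0,0],
    [0,0,0],
    [0,0,0],
    [0,0,0],
    [0,0,0],
  ],
  hand=1,
)

```text
time_s: 15.52
ee_pos: [0.4679, -0.032, 0.0282]
eef_rot: [0.723, 0.691, 0.0, 0.001]
ft_force: [0.5, -0.3, -0.6]
finger_gap: 0.0132
finger_force: 21.1
```

>>> step_arm(
  delta_pos=[
    [0,0,-0.009],
    [0,0,-0.017],
    [0,0,-0.026],
    [0,0,-0.034],
    [0,0.002,-0.043],
    [0,0.003,-0.051],
    [0,0.005,-0.06],
    [0,0.008,-0.068],
    [0,0.011,-0.076],
    [0,0.014,-0.084],
    [0,0.018,-0.092],
    [0,0.018,-0.092],
  ],
  rot=[
    [0.008,0,0],
    [0.016,0,0],
    [0.024,0,0],
    [0.032,0,0],
    [0.04,0,0],
    [0.048,0,0],
    [0.056,0,0],
    [0.064,0,0],
    [0.072,0,0],
    [0.08,0,0],
    [0.0875,0,0],
    [0.0875,0,0],
  ],
)

```text
time_s: 16.52
ee_pos: [0.472, -0.0321, 0.0509]
eef_rot: [0.696, 0.665, -0.189, -0.198]
ft_force: [-5.2, 0.2, 8.5]
finger_gap: 0.0129
finger_force: 21.6
```

```bash
sed -i 's/\[.46,-.03\])<.06/[.47,-.03])<.07/' s.py; python3 s.py; python3 v.py v3.png .47 -.03 .04
```

```text
16.5167 [ 0.472  -0.0321  0.0509] [-5.2  0.2  8.5] 0.0129
scene bar_a 0.67 [ 0.4886 -0.0315  0.0744]
scene hinge_a 0.87 [ 0.5109 -0.0374  0.0315]
scene case_a 0.74 [ 0.4823 -0.0373  0.0036]
wrist bar_a 0.87 [ 0.4854 -0.0345  0.0789]
wrist hinge_a 0.82 [ 0.5102 -0.031   0.0286]
wrist case_a 0.78 [ 0.4804 -0.035   0.003 ]
[267.17366017 217.71523698] [266.94815265 180.52861914]
```

View pics/v3.png

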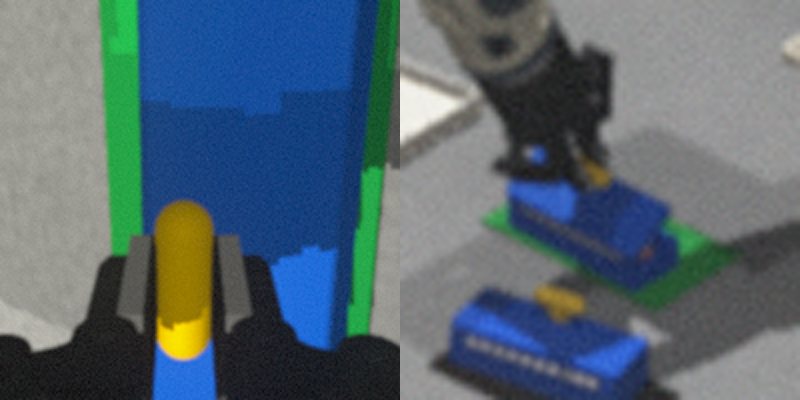

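The right half shows the lid raised about 0.52 rad with the case flat on the mat, and the networks agree (hinge 0.511, bar 0.487/0.077). Letting go to see whether the lid stays.

>>> step_arm(
  delta_pos=[
    [0,0,0],
    [0,0,0],
    [0,0,0],
    [0,0,0],
    [0,0,0],
    [0,0,0],
  ],
  rot=[
    [0,0,0],
    [0,0,0],
    [0,0,0],
    [0,0,0],
    [0,0,0],
    [0,0,0],
  ],
  hand=0.4,
)

```text
time_s: 17.77
ee_pos: [0.472, -0.0321, 0.0505]
eef_rot: [0.696, 0.665, -0.187, -0.196]
ft_force: [1.0, 0.5, -0.2]
finger_gap: 0.0512
finger_force: 0.0
```

```bash
python3 s.py
```

```text
17.7667 [ 0.472  -0.0321  0.0505] [ 1.   0.5 -0.2] 0.0512
scene bar_a 0.9 [ 0.4657 -0.0306  0.0589]
scene hinge_a 0.71 [ 0.5106 -0.0359  0.0345]
scene case_a 0.98 [ 0.4801 -0.035   0.005 ]
wrist bar_a 0.82 [ 0.4637 -0.0321  0.0599]
wrist hinge_a 0.63 [ 0.5108 -0.0327  0.0299]
wrist case_a 0.61 [ 0.4817 -0.0304  0.003 ]
```

The lid fell fully shut, so this one is the free case and goes in the white tray. Backing out and going level above it.

```bash
python3 g.py 0.4825 -0.033 0.09 -0.05
```

```text
t 18.37 ee [ 0.4719 -0.0321  0.0506] F [0.3 1.2 0.3] gap 0.0514 
 d [-0.002, -0.046, -0.157] rot [-0.0875, 0.0002, 0.0007]
```

>>> step_arm(
  delta_pos=[
    [0,0,-0.15],
    [0,0,-0.25],
    [-0.002,-0.046,-0.25],
    [-0.002,-0.046,-0.2],
    [-0.002,-0.046,-0.157],
    [-0.002,-0.046,-0.157],
    [-0.002,-0.046,-0.157],
    [-0.002,-0.046,-0.157],
  ],
  rot=[
    [0,0,0],
    [0,0,0],
    [-0.02,0,0],
    [-0.04,0,0],
    [-0.06,0,0],
    [-0.08,0,0],
    [-0.0875,0.0002,0.0007],
    [-0.0875,0.0002,0.0007],
  ],
  hand=0,
)

```text
time_s: 19.03
ee_pos: [0.4792, -0.0329, 0.0902]
eef_rot: [0.725, 0.689, -0.0, -0.0]
ft_force: [-0.5, 0.5, -0.4]
finger_gap: 0.0854
finger_force: 0.0
```

```bash
python3 g.py 0.4825 -0.033 0.004 -0.05
python3 - <<'E'
from fit import *
run([.4825,-.033,-.05,0,0,.004],[0,1,2],("scene","wrist"))
E
```

```text
t 19.03 ee [ 0.4792 -0.0329  0.0902] F [-0.5  0.5 -0.4] gap 0.0854 
 d [0.0, 0.013, 0.345] rot [-0.0001, -0.0, -0.0001]
('scene', 'wrist') free [0, 1, 2] [ 0.4815 -0.0337 -0.0539] cost 820.2
```

>>> step_arm(
  delta_pos=[
    [0,0.011,0.1],
    [0,0.011,0.22],
    [0,0.011,0.31],
    [0,0.011,0.345],
    [0,0.011,0.365],
    [0,0.011,0.38],
    [0,0.011,0.38],
  ],
  rot=[
    [0,0,0],
    [0,0,0],
    [0,0,0],
    [0,0,0],
    [0,0,0],
    [0,0,0],
    [0,0,0],
  ],
)

```text
time_s: 19.72
ee_pos: [0.486, -0.0333, -0.005]
eef_rot: [0.725, 0.689, -0.0, -0.0]
ft_force: [-0.3, -0.0, 0.7]
finger_gap: 0.0852
finger_force: 0.0
```

>>> step_arm(
  delta_pos=[
    [0,0,0.012],
    [0,0,0.024],
    [0,0,0.036],
    [0,0,0.036],
  ],
  rot=[
    [0,0,0],
    [0,0,0],
    [0,0,0],
    [0,0,0],
  ],
)

```text
time_s: 20.05
ee_pos: [0.4853, -0.0332, -0.0139]
eef_rot: [0.725, 0.689, 0.0, 0.0]
ft_force: [-0.2, 0.5, 0.1]
finger_gap: 0.0851
finger_force: 0.0
```

>>> step_arm(
  delta_pos=[
    [0,-0.013,0.008],
    [0,-0.013,0.008],
    [0,-0.013,0.008],
  ],
  rot=[
    [0,0,0],
    [0,0,0],
    [0,0,0],
  ],
)

```text
time_s: 20.3
ee_pos: [0.4816, -0.0331, -0.0159]
eef_rot: [0.725, 0.689, -0.0, -0.0]
ft_force: [-0.1, 0.4, -0.5]
finger_gap: 0.0854
finger_force: 0.0
```

>>> step_arm(
  delta_pos=[
    [0,0,0],
    [0,0,0],
    [0,0,0],
    [0,0,0],
    [0,0,0],
  ],
  rot=[
    [0,0,0],
    [0,0,0],
    [0,0,0],
    [0,0,0],
    [0,0,0],
  ],
  hand=1,
  newtons=45,
)

```text
time_s: 20.72
ee_pos: [0.4821, -0.0331, -0.0158]
eef_rot: [0.725, 0.689, 0.0, 0.0]
ft_force: [-0.8, 0.0, 3.9]
finger_gap: 0.0538
finger_force: 48.2
```

>>> step_arm(
  delta_pos=[
    [0,0,-0.03],
    [0,0,-0.1],
    [0,0,-0.2],
    [0,0,-0.32],
    [0,0,-0.4],
    [0,0,-0.4],
  ],
  rot=[
    [0,0,0],
    [0,0,0],
    [0,0,0],
    [0,0,0],
    [0,0,0],
    [0,0,0],
  ],
)

```text
time_s: 21.22
ee_pos: [0.4843, -0.0333, 0.0874]
eef_rot: [0.725, 0.689, 0.002, 0.002]
ft_force: [1.3, 0.1, -6.1]
finger_gap: 0.0538
finger_force: 50.2
```

```bash
python3 s.py; python3 g.py .4534 -.25 .084 .0386
python3 - <<'E'
from h import *
for n in ["top","scene"]:
    c=camera(n)
    for t in ["good_tray","reject_tray"]:
        for d in tip_of(c,t)[:1]: print(n,t,d["confidence"],w(c,d["xyz"]).round(4))
        for d in cut_out(c,t)[:1]: print(rect(c,d["mask"],.022))
E
```

```text
21.2167 [ 0.4843 -0.0333  0.0874] [ 1.3  0.1 -6.1] 0.0538
scene hinge_a 0.71 [ 0.5122 -0.0375  0.137 ]
scene case_a 0.72 [ 0.4868 -0.0398  0.1061]
wrist bar_a 0.57 [ 0.4595 -0.0333  0.159 ]
wrist hinge_a 0.88 [ 0.5087 -0.0338  0.127 ]
wrist case_a 0.96 [ 0.4799 -0.0327  0.1047]
t 21.82 ee [ 0.4818 -0.033   0.0836] F [-0.1  0.3 -5.5] gap 0.0532 
 d [-0.872, -0.07, -0.002] rot [-0.0001, -0.0, -0.0141]
top good_tray 0.85 [ 0.4558 -0.3391  0.0029]
[ 0.4523 -0.3366  0.1501  0.1909  0.044 ]
top reject_tray 0.88 [0.4448 0.322  0.0032]
[0.4412 0.3199 0.1548 0.1955 0.1979]
scene good_tray 0.8 [ 0.4537 -0.3417 -0.0006]
[ 0.4647 -0.3235  0.1827  0.2161  0.0221]
scene reject_tray 0.76 [ 0.4432  0.3177 -0.0018]
[0.4582 0.3246 0.182  0.195  0.2057]
```

Lifted and held at 54 mm opening. Carrying to the white tray at (0.4535,-0.338), yaw 0.04.

>>> step_arm(
  delta_pos=[
    [-0.12,-0.01,0],
    [-0.27,-0.03,0],
    [-0.43,-0.05,0],
    [-0.59,-0.07,0],
    [-0.75,-0.08,0],
    [-0.88,-0.08,0],
    [-0.95,-0.08,0],
    [-0.95,-0.08,0],
    [-0.95,-0.08,0],
  ],
  rot=[
    [0,0,-0.002],
    [0,0,-0.004],
    [0,0,-0.006],
    [0,0,-0.008],
    [0,0,-0.01],
    [0,0,-0.012],
    [0,0,-0.014],
    [0,0,-0.014],
    [0,0,-0.014],
  ],
)

```text
time_s: 23.07
ee_pos: [0.4498, -0.2701, 0.0839]
eef_rot: [0.694, 0.719, 0.0, -0.0]
ft_force: [-0.9, 0.2, -6.4]
finger_gap: 0.0534
finger_force: 50.0
```

```bash
python3 g.py .4535 -.337 -.015 .04
```

```text
t 23.07 ee [ 0.4498 -0.2701  0.0839] F [-0.9  0.2 -6.4] gap 0.0534 
 d [-0.268, 0.005, 0.396] rot [-0.0, -0.0, -0.0007]
```

>>> step_arm(
  delta_pos=[
    [-0.1,0.005,0],
    [-0.2,0.005,0],
    [-0.268,0.005,0.03],
    [-0.268,0.005,0.12],
    [-0.268,0.005,0.22],
    [-0.268,0.005,0.3],
    [-0.268,0.005,0.35],
    [-0.268,0.005,0.375],
    [-0.268,0.005,0.388],
    [-0.268,0.005,0.395],
    [-0.268,0.005,0.395],
  ],
  rot=[
    [0,0,0],
    [0,0,0],
    [0,0,0],
    [0,0,0],
    [0,0,0],
    [0,0,0],
    [0,0,0],
    [0,0,0],
    [0,0,0],
    [0,0,0],
    [0,0,0],
  ],
)

```text
time_s: 23.98
ee_pos: [0.4545, -0.3363, -0.0143]
eef_rot: [0.693, 0.72, 0.0, 0.0]
ft_force: [0.5, -0.7, -5.5]
finger_gap: 0.0534
finger_force: 49.9
```

>>> step_arm(
  delta_pos=[
    [0,0,0],
    [0,0,0],
    [0,0,0],
    [0,0,-0.05],
    [0,0,-0.15],
    [0,0,-0.3],
    [0,0,-0.4],
    [0,0,-0.45],
    [0,0,-0.45],
  ],
  rot=[
    [0,0,0],
    [0,0,0],
    [0,0,0],
    [0,0,0],
    [0,0,0],
    [0,0,0],
    [0,0,0],
    [0,0,0],
    [0,0,0],
  ],
  hand=0.05,
)

```text
time_s: 24.73
ee_pos: [0.4559, -0.3377, 0.1019]
eef_rot: [0.694, 0.72, 0.0, 0.004]
ft_force: [0.4, 0.1, 0.4]
finger_gap: 0.0812
finger_force: 0.0
```

```bash
python3 - <<'E'
from h import *
for n in ["scene","wrist"]:
    c=camera(n)
    for t in ["case_a","bar_a","hinge_a"]:
        for d in tip_of(c,t)[:5]:
            p=w(c,d["xyz"])
            if np.linalg.norm(p[:2]-[.455,-.34])<.08 or np.linalg.norm(p[:2]-[.636,.052])<.06: print(n,t,round(d["confidence"],2),p.round(4))
from fit import *
run([.4535,-.337,.04,0,0,.004],[0,1,2,3],("scene","wrist"))
run([.636,.054,.2,0,0,.004],[0,1,2],("scene",))
E
python3 g.py .56 -.12 .12 .2
```

```text
scene case_a 0.8 [ 0.4541 -0.3373  0.0038]
scene case_a 0.68 [0.6345 0.0546 0.0067]
scene bar_a 0.77 [ 0.4408 -0.3347  0.0589]
scene bar_a 0.6 [0.6177 0.0458 0.0552]
scene hinge_a 0.6 [ 0.4846 -0.339   0.0345]
scene hinge_a 0.6 [0.6616 0.056  0.0286]
wrist case_a 0.64 [ 0.4533 -0.3331  0.0027]
wrist bar_a 0.69 [ 0.4389 -0.3378  0.0599]
wrist hinge_a 0.79 [ 0.4828 -0.3333  0.0281]
('scene', 'wrist') free [0, 1, 2, 3] [ 0.4552 -0.3373  0.0401 -0.1584] cost 457.4
('scene',) free [0, 1, 2] [0.6378 0.0539 0.1851] cost 116.9
t 25.28 ee [ 0.4537 -0.336   0.0972] F [ 0.5 -0.3 -0.4] gap 0.0811 
 d [0.847, 0.458, -0.091] rot [-0.0001, -0.0001, -0.0258]
```

The first case lies flat and shut in the middle of the white tray. Now for the waiting blue case at (0.636,0.053), yaw ≈0.19.

>>> step_arm(
  delta_pos=[
    [0.1,0.05,-0.09],
    [0.25,0.13,-0.09],
    [0.4,0.22,-0.09],
    [0.55,0.3,-0.09],
    [0.7,0.38,-0.09],
    [0.84,0.45,-0.09],
    [0.84,0.45,-0.09],
  ],
  rot=[
    [0,0,-0.005],
    [0,0,-0.01],
    [0,0,-0.015],
    [0,0,-0.02],
    [0,0,-0.025],
    [0,0,-0.025],
    [0,0,-0.025],
  ],
  hand=0,
)

```text
time_s: 25.87
ee_pos: [0.5611, -0.1166, 0.1204]
eef_rot: [0.633, 0.774, 0.001, 0.0]
ft_force: [1.3, -0.5, 0.5]
finger_gap: 0.0851
finger_force: 0.0
```

```bash
python3 g.py .636 .053 .1 .195
```

```text
t 25.87 ee [ 0.5611 -0.1166  0.1204] F [ 1.3 -0.5  0.5] gap 0.0851 
 d [0.605, 0.428, 0.083] rot [0.0003, -0.0001, 0.0008]
```

>>> step_arm(
  delta_pos=[
    [0.13,0.09,0],
    [0.27,0.19,0.02],
    [0.4,0.28,0.05],
    [0.53,0.37,0.07],
    [0.605,0.428,0.083],
    [0.605,0.428,0.083],
    [0.605,0.428,0.083],
    [0.605,0.428,0.083],
  ],
  rot=[
    [0,0,0],
    [0,0,0],
    [0,0,0],
    [0,0,0],
    [0,0,0],
    [0,0,0],
    [0,0,0],
    [0,0,0],
  ],
)

```text
time_s: 26.53
ee_pos: [0.6334, 0.0464, 0.0992]
eef_rot: [0.635, 0.773, -0.0, -0.0]
ft_force: [-0.2, -0.1, -0.6]
finger_gap: 0.0857
finger_force: 0.0
```

```bash
python3 g.py .636 .053 -.016 .195
python3 - <<'E'
from fit import *
run([.636,.053,.19,0,0,.004],[0,1,2],("wrist",)); run([.636,.053,.19,0,0,.004],[0,1,2],("scene","wrist"))
c=camera("wrist")
for t in ["case_a","bar_a","hinge_a"]:
    for d in tip_of(c,t)[:1]: print(t,round(d["confidence"],2),w(c,d["xyz"]).round(4))
E
```

```text
t 26.53 ee [0.6334 0.0464 0.0992] F [-0.2 -0.1 -0.6] gap 0.0857 
 d [0.024, 0.016, 0.461] rot [-0.0002, 0.0, 0.0]
('wrist',) free [0, 1, 2] [0.6347 0.0519 0.1999] cost 37.2
('scene', 'wrist') free [0, 1, 2] [0.6348 0.0518 0.2022] cost 162.8
case_a 0.78 [0.6322 0.0501 0.0029]
bar_a 0.88 [0.6164 0.051  0.0647]
hinge_a 0.97 [ 8.448e-01 -6.000e-04  2.650e-02]
```

>>> step_arm(
  delta_pos=[
    [-0.003,-0.003,0.05],
    [-0.003,-0.003,0.15],
    [-0.003,-0.003,0.28],
    [-0.003,-0.003,0.37],
    [-0.003,-0.003,0.41],
    [-0.003,-0.003,0.435],
    [-0.003,-0.003,0.455],
    [-0.003,-0.003,0.461],
    [-0.003,-0.003,0.461],
  ],
  rot=[
    [0,0,0],
    [0,0,0],
    [0,0,-0.001],
    [0,0,-0.001],
    [0,0,-0.001],
    [0,0,-0.001],
    [0,0,-0.001],
    [0,0,-0.001],
    [0,0,-0.001],
  ],
)

```text
time_s: 27.63
ee_pos: [0.6341, 0.0462, -0.0151]
eef_rot: [0.633, 0.775, 0.0, 0.0]
ft_force: [0.7, -0.4, 0.8]
finger_gap: 0.0853
finger_force: 0.0
```

```bash
python3 g.py .635 .052 -.016 .2
```

```text
t 27.63 ee [ 0.6341  0.0462 -0.0151] F [ 0.7 -0.4  0.8] gap 0.0853 
 d [0.022, 0.008, 0.004] rot [0.0002, 0.0, 0.0002]
```

>>> step_arm(
  delta_pos=[
    [0.022,0.004,0.003],
    [0.022,0.004,0.003],
  ],
  rot=[
    [0,0,0],
    [0,0,0],
  ],
)

```text
time_s: 27.8
ee_pos: [0.6341, 0.0525, -0.0154]
eef_rot: [0.632, 0.775, 0.001, 0.001]
ft_force: [-0.2, -0.2, -0.4]
finger_gap: 0.0853
finger_force: 0.0
```

>>> step_arm(
  delta_pos=[
    [0,0,0],
    [0,0,0],
    [0,0,0],
    [0,0,0],
    [0,0,0],
  ],
  rot=[
    [0,0,0],
    [0,0,0],
    [0,0,0],
    [0,0,0],
    [0,0,0],
  ],
  hand=1,
)

```text
time_s: 28.22
ee_pos: [0.6339, 0.0519, -0.0158]
eef_rot: [0.632, 0.775, 0.0, 0.0]
ft_force: [-1.6, 1.0, 4.8]
finger_gap: 0.0538
finger_force: 48.0
```

>>> step_arm(
  delta_pos=[
    [0,0,-0.03],
    [0,0,-0.1],
    [0,0,-0.2],
    [0,0,-0.32],
    [0,0,-0.4],
    [0,0,-0.4],
  ],
  rot=[
    [0,0,0],
    [0,0,0],
    [0,0,0],
    [0,0,0],
    [0,0,0],
    [0,0,0],
  ],
)

```text
time_s: 28.72
ee_pos: [0.6358, 0.0518, 0.0876]
eef_rot: [0.633, 0.775, 0.002, 0.002]
ft_force: [1.5, 0.9, -5.2]
finger_gap: 0.0536
finger_force: 49.8
```

```bash
python3 g.py .461 -.031 .084 -.035
```

```text
t 28.72 ee [0.6358 0.0518 0.0876] F [ 1.5  0.9 -5.2] gap 0.0536 
 d [-0.185, -0.751, 0.01] rot [0.001, 0.0, 0.0376]
```

Lifted. On to the mat's middle.

>>> step_arm(
  delta_pos=[
    [-0.02,-0.1,0],
    [-0.05,-0.22,0],
    [-0.09,-0.37,0],
    [-0.13,-0.52,0],
    [-0.16,-0.65,0],
    [-0.185,-0.745,0],
    [-0.185,-0.745,0],
    [-0.185,-0.745,0],
    [-0.185,-0.745,0],
  ],
  rot=[
    [0,0,0.005],
    [0,0,0.01],
    [0,0,0.018],
    [0,0,0.026],
    [0,0,0.032],
    [0,0,0.037],
    [0,0,0.0375],
    [0,0,0.0375],
    [0,0,0.0375],
  ],
)

```text
time_s: 29.47
ee_pos: [0.4603, -0.0309, 0.083]
eef_rot: [0.719, 0.695, -0.0, -0.0]
ft_force: [0.8, 1.1, -5.6]
finger_gap: 0.0536
finger_force: 50.4
```

```bash
python3 g.py .460 -.031 -.015 -.035
```

```text
t 29.47 ee [ 0.4603 -0.0309  0.083 ] F [ 0.8  1.1 -5.6] gap 0.0536 
 d [-0.0, -0.001, 0.392] rot [-0.0, -0.0, 0.0001]
```

>>> step_arm(
  delta_pos=[
    [0,0,0.08],
    [0,0,0.18],
    [0,0,0.27],
    [0,0,0.33],
    [0,0,0.365],
    [0,0,0.38],
    [0,0,0.388],
    [0,0,0.394],
    [0,0,0.394],
  ],
  rot=[
    [0,0,0],
    [0,0,0],
    [0,0,0],
    [0,0,0],
    [0,0,0],
    [0,0,0],
    [0,0,0],
    [0,0,0],
    [0,0,0],
  ],
)

```text
time_s: 30.22
ee_pos: [0.4609, -0.0308, -0.0145]
eef_rot: [0.719, 0.695, 0.0, 0.0]
ft_force: [0.4, 0.4, -6.2]
finger_gap: 0.0537
finger_force: 50.3
```

>>> step_arm(
  delta_pos=[
    [0,0,0],
    [0,0,0],
    [0,0,0],
    [0,0,-0.05],
    [0,0,-0.15],
    [0,0,-0.3],
    [0,0,-0.4],
    [0,0,-0.45],
    [0,0,-0.45],
  ],
  rot=[
    [0,0,0],
    [0,0,0],
    [0,0,0],
    [0,0,0],
    [0,0,0],
    [0,0,0],
    [0,0,0],
    [0,0,0],
    [0,0,0],
  ],
  hand=0,
)

```text
time_s: 30.97
ee_pos: [0.4626, -0.0311, 0.101]
eef_rot: [0.719, 0.695, 0.002, 0.003]
ft_force: [0.0, 0.1, 0.5]
finger_gap: 0.0852
finger_force: 0.0
```

>>> step_arm(
  delta_pos=[
    [0,0,0],
    [0,0,0],
    [0,0,0],
  ],
  rot=[
    [0,0,0],
    [0,0,0],
    [0,0,0],
  ],
  hand=0.4,
  newtons=20,
)

```text
time_s: 31.22
ee_pos: [0.4593, -0.0307, 0.0967]
eef_rot: [0.719, 0.695, -0.001, -0.001]
ft_force: [0.6, 0.0, -0.1]
finger_gap: 0.0522
finger_force: 0.0
```

```bash
python3 s.py; python3 -c "
from fit import *
run([.46,-.031,-.035,0,0,.004],[0,1,2],('scene','wrist'))"; python3 g.py .4445 -.031 .0275 -.035
```

```text
31.2167 [ 0.4593 -0.0307  0.0967] [ 0.6  0.  -0.1] 0.0522
scene bar_a 0.88 [ 0.4454 -0.0346  0.0575]
scene hinge_a 0.7 [ 0.4892 -0.0358  0.0316]
scene case_a 0.56 [ 0.4598 -0.0302  0.0076]
wrist bar_a 0.66 [ 0.4447 -0.0301  0.0633]
wrist hinge_a 0.71 [ 0.4863 -0.0345  0.0291]
wrist case_a 0.92 [ 0.462  -0.0309  0.0005]
('scene', 'wrist') free [0, 1, 2] [ 0.4604 -0.0331 -0.0328] cost 620.7
t 31.92 ee [ 0.4601 -0.0308  0.0976] F [ 0.9 -0.8  0.9] gap 0.0512 
 d [-0.003, -0.062, 0.28] rot [0.0, -0.0, 0.0001]
```

The second case sits flat at the middle of the mat. Gripping its bar and raising it with the tilting motion.

>>> step_arm(
  delta_pos=[
    [-0.003,-0.062,0],
    [-0.003,-0.062,0.1],
    [-0.003,-0.062,0.2],
    [-0.003,-0.062,0.26],
    [-0.003,-0.062,0.28],
    [-0.003,-0.062,0.28],
    [-0.003,-0.062,0.28],
  ],
  rot=[
    [0,0,0],
    [0,0,0],
    [0,0,0],
    [0,0,0],
    [0,0,0],
    [0,0,0],
    [0,0,0],
  ],
)

```text
time_s: 32.5
ee_pos: [0.4448, -0.031, 0.0278]
eef_rot: [0.719, 0.695, -0.0, -0.0]
ft_force: [0.3, -1.1, -0.2]
finger_gap: 0.0512
finger_force: 0.0
```

>>> step_arm(
  delta_pos=[
    [0,0,0],
    [0,0,0],
    [0,0,0],
    [0,0,0],
    [0,0,0],
  ],
  rot=[
    [0,0,0],
    [0,0,0],
    [0,0,0],
    [0,0,0],
    [0,0,0],
  ],
  hand=1,
)

```text
time_s: 32.92
ee_pos: [0.4448, -0.031, 0.0279]
eef_rot: [0.719, 0.695, 0.0, 0.0]
ft_force: [-1.0, -0.1, 1.3]
finger_gap: 0.0129
finger_force: 21.2
```

>>> step_arm(
  delta_pos=[
    [0,0,-0.009],
    [0,0,-0.017],
    [0,0,-0.026],
    [0,0,-0.034],
    [0,0.002,-0.043],
    [0,0.003,-0.051],
    [0,0.005,-0.06],
    [0,0.008,-0.068],
    [0,0.011,-0.076],
    [0,0.014,-0.084],
    [0,0.018,-0.092],
    [0,0.018,-0.092],
  ],
  rot=[
    [0.008,0,0],
    [0.016,0,0],
    [0.024,0,0],
    [0.032,0,0],
    [0.04,0,0],
    [0.048,0,0],
    [0.056,0,0],
    [0.064,0,0],
    [0.072,0,0],
    [0.08,0,0],
    [0.0875,0,0],
    [0.0875,0,0],
  ],
)

```text
time_s: 33.92
ee_pos: [0.449, -0.0311, 0.0509]
eef_rot: [0.692, 0.668, -0.19, -0.197]
ft_force: [-5.0, 0.2, 9.0]
finger_gap: 0.0126
finger_force: 21.6
```

```bash
python3 s.py
```

```text
33.9167 [ 0.449  -0.0311  0.0509] [-5.   0.2  9. ] 0.0126
scene bar_a 0.75 [ 0.4645 -0.0347  0.0738]
scene hinge_a 0.85 [ 0.4879 -0.0326  0.032 ]
scene case_a 0.72 [ 0.4599 -0.0296  0.0024]
wrist bar_a 0.92 [ 0.4624 -0.0285  0.0836]
wrist hinge_a 0.59 [ 0.4892 -0.0315  0.0285]
wrist case_a 0.64 [ 4.554e-01 -3.070e-02  2.000e-04]
wrist case_a 0.35 [ 0.466  -0.029   0.0823]
```

The lid is up, about 0.5 rad or more. Letting go.

>>> step_arm(
  delta_pos=[
    [0,0,0],
    [0,0,0],
    [0,0,0],
    [0,0,0],
    [0,0,0],
    [0,0,0],
  ],
  rot=[
    [0,0,0],
    [0,0,0],
    [0,0,0],
    [0,0,0],
    [0,0,0],
    [0,0,0],
  ],
  hand=0.4,
)

```text
time_s: 35.02
ee_pos: [0.4493, -0.0312, 0.0504]
eef_rot: [0.692, 0.669, -0.189, -0.195]
ft_force: [-0.0, 0.1, -0.0]
finger_gap: 0.0511
finger_force: 0.0
```

```bash
python3 s.py
```

```text
35.0167 [ 0.4493 -0.0312  0.0504] [-0.   0.1 -0. ] 0.0511
scene bar_a 0.79 [ 0.4651 -0.0348  0.0741]
scene hinge_a 0.8 [ 0.4859 -0.0365  0.033 ]
scene case_a 0.84 [ 0.4619 -0.0315  0.0051]
wrist bar_a 0.95 [ 0.4629 -0.0335  0.083 ]
wrist hinge_a 0.6 [ 0.4868 -0.0325  0.0303]
wrist case_a 0.74 [ 0.4607 -0.0318  0.0011]
```

It stays up, so this is the stiff case and goes in the red tray. Regrip and swing the lid shut the same way back.

>>> step_arm(
  delta_pos=[
    [0,0,0],
    [0,0,0],
    [0,0,0],
    [0,0,0],
    [0,0,0],
  ],
  rot=[
    [0,0,0],
    [0,0,0],
    [0,0,0],
    [0,0,0],
    [0,0,0],
  ],
  hand=1,
)

```text
time_s: 36.03
ee_pos: [0.4489, -0.0312, 0.0506]
eef_rot: [0.692, 0.669, -0.189, -0.195]
ft_force: [-1.1, -0.6, 1.0]
finger_gap: 0.0128
finger_force: 20.8
```

```bash
python3 g.py .4445 -.031 .0270 -.035
```

```text
t 36.03 ee [ 0.4489 -0.0312  0.0506] F [-1.1 -0.6  1. ] gap 0.0128 
 d [0.0, 0.034, 0.09] rot [-0.0876, 0.0, 0.0001]
```

>>> step_arm(
  delta_pos=[
    [0,0.001,0.009],
    [0,0.003,0.018],
    [0,0.006,0.027],
    [0,0.008,0.036],
    [0,0.011,0.045],
    [0,0.015,0.054],
    [0,0.019,0.063],
    [0,0.024,0.072],
    [0,0.029,0.081],
    [0,0.034,0.09],
    [0,0.035,0.092],
    [0,0.035,0.092],
  ],
  rot=[
    [-0.0088,0,0],
    [-0.0175,0,0],
    [-0.0263,0,0],
    [-0.035,0,0],
    [-0.0438,0,0],
    [-0.0526,0,0],
    [-0.0613,0,0],
    [-0.07,0,0],
    [-0.0788,0,0],
    [-0.0876,0,0],
    [-0.0876,0,0],
    [-0.0876,0,0],
  ],
)

```text
time_s: 37.03
ee_pos: [0.4432, -0.031, 0.0268]
eef_rot: [0.719, 0.695, -0.0, -0.0]
ft_force: [-5.1, -0.5, 9.2]
finger_gap: 0.0128
finger_force: 21.7
```

>>> step_arm(
  delta_pos=[
    [0,0,0],
    [0,0,0],
    [0,0,0],
    [0,0,0],
    [0,0,-0.1],
    [0,0,-0.2],
    [0,0,-0.2],
  ],
  rot=[
    [0,0,0],
    [0,0,0],
    [0,0,0],
    [0,0,0],
    [0,0,0],
    [0,0,0],
    [0,0,0],
  ],
  hand=0.4,
)

```text
time_s: 37.62
ee_pos: [0.447, -0.0312, 0.0793]
eef_rot: [0.719, 0.695, 0.002, 0.002]
ft_force: [1.7, 0.3, 0.3]
finger_gap: 0.051
finger_force: 0.0
```

```bash
python3 s.py; python3 g.py .4445 -.031 .040 -.035
```

```text
37.6167 [ 0.447  -0.0312  0.0793] [1.7 0.3 0.3] 0.051
scene bar_a 0.97 [ 0.4447 -0.0348  0.0566]
scene hinge_a 0.66 [ 0.4891 -0.0368  0.0332]
scene case_a 0.72 [ 0.461  -0.0302  0.0064]
wrist bar_a 0.61 [ 0.4398 -0.0305  0.0638]
wrist hinge_a 0.74 [ 0.4849 -0.0332  0.0286]
wrist case_a 0.86 [ 0.4578 -0.0304  0.0024]
t 38.22 ee [ 0.4443 -0.031   0.076 ] F [ 0.1 -0.5 -1. ] gap 0.0513 
 d [0.0, 0.001, 0.144] rot [-0.0, -0.0, 0.0001]
```

It looks shut. A light press on the bar with shut fingers will make sure.

>>> step_arm(
  delta_pos=[
    [0,0,0],
    [0,0,0],
    [0,0,0.03],
    [0,0,0.07],
    [0,0,0.11],
    [0,0,0.13],
    [0,0,0.138],
    [0,0,0.141],
    [0,0,0.141],
  ],
  rot=[
    [0,0,0],
    [0,0,0],
    [0,0,0],
    [0,0,0],
    [0,0,0],
    [0,0,0],
    [0,0,0],
    [0,0,0],
    [0,0,0],
  ],
  hand=1,
)

```text
time_s: 38.97
ee_pos: [0.4454, -0.031, 0.0413]
eef_rot: [0.719, 0.695, 0.001, 0.001]
ft_force: [-0.6, 1.6, 7.6]
finger_gap: -0.0
finger_force: 3.8
```

>>> step_arm(
  delta_pos=[
    [0,0,-0.1],
    [0,0,-0.2],
    [0,0,-0.22],
    [0,0,-0.22],
    [0,0,-0.22],
  ],
  rot=[
    [0,0,0],
    [0,0,0],
    [0,0,0],
    [0,0,0],
    [0,0,0],
  ],
  hand=0,
  newtons=45,
)

```text
time_s: 39.38
ee_pos: [0.4444, -0.031, 0.0958]
eef_rot: [0.719, 0.695, 0.0, 0.0]
ft_force: [-0.7, -0.9, 0.2]
finger_gap: 0.0605
finger_force: 0.0
```

```bash
python3 -c "
from fit import *
run([.46,-.031,-.035,0,0,.004],[0,1,2],('scene','wrist'))"; python3 g.py .460 -.032 -.016 -.035
```

```text
('scene', 'wrist') free [0, 1, 2] [ 0.4581 -0.0328 -0.0296] cost 537.6
t 39.48 ee [ 0.4437 -0.0309  0.0951] F [-1.   0.1  0.3] gap 0.0745 
 d [-0.002, 0.066, 0.444] rot [-0.0002, -0.0, 0.0001]
```

Contact came at the same height as a shut bar, so the lid is shut. Grasping the case.

>>> step_arm(
  delta_pos=[
    [0,0.06,0],
    [0,0.06,0.08],
    [0,0.06,0.2],
    [0,0.06,0.32],
    [0,0.06,0.38],
    [0,0.06,0.41],
    [0,0.06,0.435],
    [0,0.06,0.444],
    [0,0.06,0.444],
  ],
  rot=[
    [0,0,0],
    [0,0,0],
    [0,0,0],
    [0,0,0],
    [0,0,0],
    [0,0,0],
    [0,0,0],
    [0,0,0],
    [0,0,0],
  ],
)

```text
time_s: 40.23
ee_pos: [0.4596, -0.0315, -0.015]
eef_rot: [0.719, 0.695, 0.0, 0.0]
ft_force: [-0.4, 0.1, -0.3]
finger_gap: 0.0855
finger_force: 0.0
```

>>> step_arm(
  delta_pos=[
    [0,0,0],
    [0,0,0],
    [0,0,0],
    [0,0,0],
    [0,0,0],
  ],
  rot=[
    [0,0,0],
    [0,0,0],
    [0,0,0],
    [0,0,0],
    [0,0,0],
  ],
  hand=1,
)

```text
time_s: 40.65
ee_pos: [0.4601, -0.0316, -0.014]
eef_rot: [0.719, 0.695, 0.001, 0.001]
ft_force: [-1.2, 0.3, 7.3]
finger_gap: 0.0537
finger_force: 47.7
```

>>> step_arm(
  delta_pos=[
    [0,0,-0.03],
    [0,0,-0.1],
    [0,0,-0.2],
    [0,0,-0.32],
    [0,0,-0.4],
    [0,0,-0.4],
  ],
  rot=[
    [0,0,0],
    [0,0,0],
    [0,0,0],
    [0,0,0],
    [0,0,0],
    [0,0,0],
  ],
)

```text
time_s: 41.15
ee_pos: [0.4618, -0.0318, 0.0888]
eef_rot: [0.719, 0.695, 0.002, 0.003]
ft_force: [1.5, 0.4, -5.3]
finger_gap: 0.0532
finger_force: 49.9
```

```bash
python3 g.py .4425 .195 .084 .195
```

```text
t 41.15 ee [ 0.4618 -0.0318  0.0888] F [ 1.5  0.4 -5.3] gap 0.0532 
 d [0.904, -0.109, 0.018] rot [0.0011, 0.0002, -0.0365]
```

>>> step_arm(
  delta_pos=[
    [0.12,-0.01,0],
    [0.27,-0.03,0],
    [0.42,-0.05,0],
    [0.57,-0.07,0],
    [0.72,-0.09,0],
    [0.84,-0.1,0],
    [0.9,-0.105,0],
    [0.9,-0.105,0],
    [0.9,-0.105,0],
  ],
  rot=[
    [0,0,-0.005],
    [0,0,-0.01],
    [0,0,-0.015],
    [0,0,-0.02],
    [0,0,-0.025],
    [0,0,-0.03],
    [0,0,-0.0365],
    [0,0,-0.0365],
    [0,0,-0.0365],
  ],
)

```text
time_s: 41.9
ee_pos: [0.4398, 0.1945, 0.084]
eef_rot: [0.634, 0.773, -0.001, -0.0]
ft_force: [-0.1, 0.1, -5.7]
finger_gap: 0.0532
finger_force: 49.8
```

```bash
python3 g.py .4425 .319 -.0145 .195
```

```text
t 41.9 ee [0.4398 0.1945 0.084 ] F [-0.1  0.1 -5.7] gap 0.0532 
 d [0.486, 0.108, 0.393] rot [-0.0002, 0.0001, 0.0003]
```

>>> step_arm(
  delta_pos=[
    [0.12,0.03,0],
    [0.27,0.06,0],
    [0.4,0.09,0],
    [0.486,0.106,0],
    [0.486,0.106,0.05],
    [0.486,0.106,0.15],
    [0.486,0.106,0.25],
    [0.486,0.106,0.33],
    [0.486,0.106,0.37],
    [0.486,0.106,0.385],
    [0.486,0.106,0.393],
    [0.486,0.106,0.393],
  ],
  rot=[
    [0,0,0],
    [0,0,0],
    [0,0,0],
    [0,0,0],
    [0,0,0],
    [0,0,0],
    [0,0,0],
    [0,0,0],
    [0,0,0],
    [0,0,0],
    [0,0,0],
    [0,0,0],
  ],
)

```text
time_s: 42.9
ee_pos: [0.4439, 0.3182, -0.0129]
eef_rot: [0.635, 0.772, 0.0, 0.0]
ft_force: [0.2, -1.2, -5.7]
finger_gap: 0.0532
finger_force: 49.8
```

>>> step_arm(
  delta_pos=[
    [0,0,0],
    [0,0,0],
    [0,0,0],
    [0,0,-0.05],
    [0,0,-0.15],
    [0,0,-0.3],
    [0,0,-0.45],
    [0,0,-0.55],
    [0,0,-0.55],
    [0,0,-0.55],
  ],
  rot=[
    [0,0,0],
    [0,0,0],
    [0,0,0],
    [0,0,0],
    [0,0,0],
    [0,0,0],
    [0,0,0],
    [0,0,0],
    [0,0,0],
    [0,0,0],
  ],
  hand=0.05,
)

```text
time_s: 43.73
ee_pos: [0.4447, 0.3196, 0.1274]
eef_rot: [0.635, 0.773, 0.003, 0.001]
ft_force: [0.1, -0.6, 0.1]
finger_gap: 0.081
finger_force: 0.0
```

Run:
```python
from h import *
for n in ["scene","top","wrist"]:
    c=camera(n)
    if n=="top": save(c,"end.png",s=1.5)
    for t in ["case_a","bar_a","hinge_a"]:
        for d in tip_of(c,t)[:6]:
            p=w(c,d["xyz"])
            if min(np.linalg.norm(p[:2]-[.455,-.34]),np.linalg.norm(p[:2]-[.443,.319]))<.08: print(n,t,round(d["confidence"],2),p.round(4))
print(get_obs()["ft_force"],get_obs()["ee_pos"])
```

```text
scene case_a 0.77 [0.4432 0.3188 0.0053]
scene case_a 0.68 [ 0.4514 -0.3414 -0.0008]
scene case_a 0.55 [ 0.4844 -0.336   0.0352]
scene bar_a 0.78 [0.4284 0.3109 0.0542]
scene bar_a 0.62 [ 0.4379 -0.333   0.0587]
scene bar_a 0.26 [ 0.446   0.3182 -0.0022]
scene hinge_a 0.69 [ 0.4824 -0.339   0.0363]
scene hinge_a 0.6 [0.47   0.3262 0.0327]
top case_a 0.76 [ 0.4527 -0.3331  0.0067]
top case_a 0.59 [0.4435 0.3208 0.0093]
top bar_a 0.86 [ 0.4379 -0.334   0.0577]
top bar_a 0.85 [0.4297 0.3151 0.0599]
top hinge_a 0.97 [0.4678 0.3199 0.0367]
top hinge_a 0.78 [ 0.4796 -0.3366  0.0264]
wrist case_a 0.82 [0.4395 0.3179 0.0009]
wrist bar_a 0.6 [0.4274 0.3198 0.0621]
wrist hinge_a 0.85 [0.4715 0.3234 0.0297]
[-0.23644459  0.09994839  0.67717312] [0.44330945 0.31848185 0.12398424]
```

View pics/end.png

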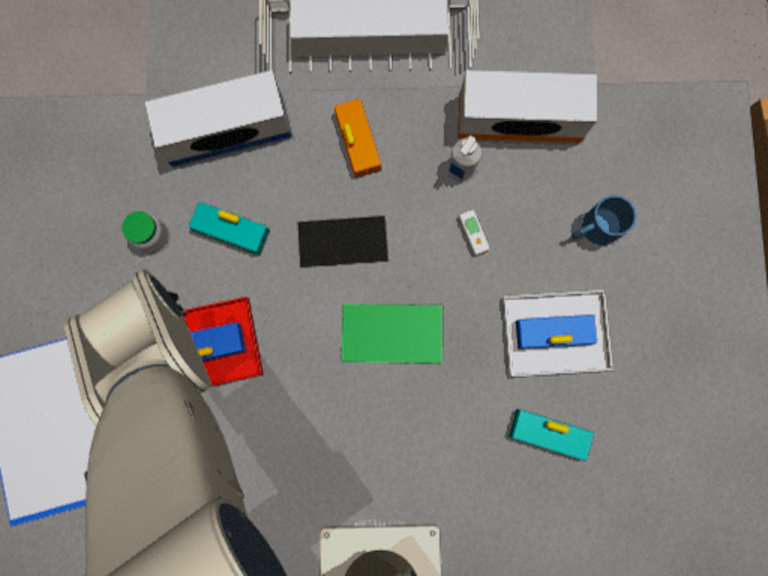

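The picture shows both blue cases shut in their trays: white at (557,332) and red at (218,340). The bottle, thermometer, mug and jar are where they started, and the hand is clear. Handing in.

```bash
python3 -c "
from workcell import *
print(job_done())"
```

```text
the job is handed in; nothing more can be done
None
```

Both cases are sorted and the job is handed in at about 44 s, with no verdict shown: the mat case's lid fell shut, so it went in the white tray, and the pad case's lid stayed up, so it was closed and went in the red tray; a first lift of the mat case's lid shifted and tilted it, so I redid that check.

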